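# Inspect cover plates on the light box and pack them in a carton

## Task

Switch the inspection light box on by throwing the isolator's lever over to its pilot-lamp end; then take the loose cover plates one after another, the largest first and the smallest last, hold each one level and still over the middle of the light box's window at the height of its post tops for two seconds, and lay it in the carton. Keep the light on until all the plates are packed; then fold the carton's two short end flaps down flat, fold its two long side flaps flat over them, and throw the lever back to off. Leave everything else on the bench where it is.

Things in the scene. Friction and masses are not known exactly. Their poses are not given: they have to be found in the camera images.
- isolator_lever (a joint): lever of the isolator switch, rad: 0 = off (leaning 0.7 rad from upright towards the plain end), 1.4 = on (leaning 0.7 rad towards the pilot lamp end), upright at 0.7. It is over-centre: once pushed past upright it drops to its stop by its own weight, and short of upright it drops back. About 1 N at the ball moves it.
- isolator: isolator switch fixed to the bench: grey housing 70 (x) x 120 (y) x 48 mm high. Origin: centre of its underside. A small amber pilot lamp sits on top at its +y end (the on end); its -y end is plain (the off end).
- lever_ball (a point): centre of the black ball (24 mm diameter) at the end of the isolator's lever, a steel rod 12 mm thick. The lever pivots 56 mm above the bench over the middle of the housing, about the housing's x axis, so it swings along the housing's y. Ball centre 75 mm from the pivot.
- light_box: inspection light box fixed to the bench: flat grey case 120 x 120 x 28 mm high, square glass window in the middle of its top, a steel post 8 mm thick near each corner (52 mm from the middle in x and in y). Post tops are 70 mm above the bench. Origin: centre of its underside.
- view_point (a point): viewing point: over the middle of the window at the height of the post tops (70 mm above the bench). A plate is viewed with the centre of its underside at this point and level, any yaw.
- carton: cardboard box fixed to the bench, open on top: outside 130 (its x) x 190 (its y) x 60 mm high, walls and floor 4 mm. Origin: centre of its underside. Four flaps 4 mm thick on the rim, standing open and leaning outwards at the start; they stay where left, and about 1 N at the free edge folds them.
- end_flap_left (a joint): short end flap at the carton's +y end, rad: 0 = folded flat, 1.57 = upright, more = leaning outwards (2.6 at most). Crease along the carton's x at y +95 mm, z 62 mm; flap 128 mm wide, 60 mm from crease to free edge.
- end_flap_right (a joint): short end flap at the carton's -y end (crease at y -95 mm, z 62 mm), otherwise as the left one
- side_flap_far (a joint): long side flap at the carton's +x side, rad: 0 = folded flat, 1.57 = upright, more = leaning outwards (2.6 at most). Crease along the carton's y at x +65 mm, z 67 mm; flap 188 mm wide, 64 mm from crease to free edge.
- side_flap_near (a joint): long side flap at the carton's -x side (crease at x -65 mm, z 67 mm), otherwise as the far one
- plate_large: flat aluminium cover plate, 56 mm wide (x) x 90 mm long (y) x 12 mm thick, about 160 g, four small screw holes at the corners. Origin: centre of its underside. It lies flat on the bench at the start, or is absent (None); two or three of the three plates are present.
- plate_medium: flat aluminium cover plate, 46 mm wide (x) x 74 mm long (y) x 12 mm thick, about 110 g, four small screw holes at the corners. Origin: centre of its underside. It lies flat on the bench at the start, or is absent (None); two or three of the three plates are present.
- plate_small: flat aluminium cover plate, 36 mm wide (x) x 58 mm long (y) x 12 mm thick, about 65 g, four small screw holes at the corners. Origin: centre of its underside. It lies flat on the bench at the start, or is absent (None); two or three of the three plates are present.
- tape_measure: bystander, to be left alone: tape measure, 62 x 36 x 58 mm, yellow. Origin at the underside, loose on the bench.
- screwdriver: bystander, to be left alone: screwdriver, 200 mm. Origin at the underside, loose on the bench.
- wrench: bystander, to be left alone: wrench, 200 mm. Origin at the underside, loose on the bench.
- glue: bystander, to be left alone: glue bottle, 52 mm thick, 150 mm tall. Origin at the underside, loose on the bench.
- offcut: bystander, to be left alone: wood offcut, 80 x 110 x 45 mm. Origin at the underside, loose on the bench.
- spray_can: bystander, to be left alone: spray can, 60 mm thick, 170 mm tall. Origin at the underside, loose on the bench.
There are look-alikes about, which are no part of the job. Several things have the shape of the carton; the one meant has the colours described above. Leave any purple look-alike of the plate_large alone.

How it is judged:
By the outcome, as a careful person would: the job done as asked, in the order asked, and still so for the second after the job is handed in, with the robot touching nothing.
Of plate_large, plate_medium, plate_small only 2 to 3 are there at a start; the rules pass over those that are not, and their reading is None.
At some moment in a run one of plate_large, plate_medium, plate_small may be knocked a few centimetres aside while the robot is not near it.
It also fails if it takes over 210 s, if anything falls off the work surface, if the arm or the gripper's body presses on something with over 40 N, if the wrist force passes 120 N, or if a joint passes its speed limit or range.

## Robot

A 6-joint arm with a two-finger parallel gripper is mounted at the origin on the work surface. World frame = base frame: x ahead of the robot, y to its left, z up, the work surface at z = 0. Lengths are in m, angles in rad, forces in N, time in s.
With the tool pointing down it reaches from about 0.275 to 0.75 m from the base axis. Payload 10.2 kg.
Tool frame: the origin (TCP) lies midway between the tips of the shut fingers; the grasp point (between the pads) lies 19 mm behind it (env.hold_point_z is the distance from the TCP to the grasp point, in m); x points along the fingers, z is the direction in which the jaws open and shut, and the axes are right-handed (so a half turn about x gives the same grasp; the last joint's range is limited). The gripper opens to 85 mm and grips with 20 to 120 N. Pads are 22 mm wide; open, the fingers measure 114 mm over their backs; the gripper's body (76 mm by 85 mm) begins 54 mm behind the grasp point. The pads swing forward as they close: fully open they stand 13 mm farther back than shut.
Start: joints at [-1.486, 0.313, 1.498, -0, 1.331, -0.223], TCP at [0.159, -0.5, 0.194] pointing down, gripper open.
Joint ranges: [-2.94, 2.94], [-0.97, 2.17], [0.19, 2.56], [-1.23, 4.37], [0.02, 3.11], [-2.88, 2.88]. Speed limits (rad/s): [2.39, 2.39, 3.01, 3.14, 3.14, 3.14].

## Interface

Orientations are given as a unit quaternion [x, y, z, w].
In Python, from bench import env, kinematics, monitor, eyes, job gives the robot as it stands. The module is installed in compiled form; this text tells all that it offers. Calls block until the motion is done:
- env.reach(position, orientation): joint-space move of the TCP to a pose.
- env.movel(position, velocity=0.15, frame=None, guard=None): straight line of the TCP; frame=None keeps the orientation; velocity is the mean speed in m/s. With guard (N) it stops when the force on the tool has changed by that much, and returns True; else False.
- env.set_joints(angles): joint-space move.
- env.release() and env.close_gripper(effort=None): open the fingers fully, or close them until they stop; effort is the grip in N (None keeps the last).
- env.hold(seconds).
- kinematics.ik(position, orientation): joint angles nearest the present ones, or None.
- monitor.sense(): the state.
- eyes.grab_frame(name): name is "scene" or "top"; returns a dict with "frame" (480x640x3 uint8, red, green, blue), "mtx" (3x3 intrinsics, pixels), "view" (4x4, takes a point from world to camera coordinates). Camera axes: x right, y down, z forward; pixel columns grow to the right and rows downward; lengths in m; the calibration is good to about 2 mm. A picture is of the moment at which its call begins. There is no depth.
A pose or a line that the arm cannot do raises env.MotionError and nothing moves.
- job.hand_in(): hands the job in, once; it reports no verdict.
The state is a dict: "clock": time; "joints": joint angles; "qvel": joint speeds; "joint_efforts": joint torques, N m; "position": TCP position; "ee_rot": TCP orientation; "contact_force": force on the tool from outside, world axes, zero at the start; "ft_torque": the same for the moment, N m; "finger_gap": opening from 0.0 (shut) to 1.0 (fully open).
Only numpy, scipy, OpenCV 4.12 (cv2) and the standard library are available. Lean on these libraries where they do the work, as an engineer would, in place of code of your own. Each camera call takes 0.05 s, during which the arm holds its last target.

## Working session

There is one attempt and no reset: what is moved stays moved. The work goes in short steps, each a Python script; the robot and the scene stay as the last script left them, time stands still between calls to the robot, and variables do not carry over. Pictures are saved under pics/ and viewed, and the job is handed in when it is done.

```bash
mkdir -p pics; cat > h.py <<'E'
from bench import env, kinematics, monitor, eyes, job
import numpy as np, cv2
from scipy.spatial.transform import Rotation as R
def snap(name,fn):
    f=eyes.grab_frame(name); cv2.imwrite('pics/'+fn,f['frame'][:,:,::-1]); np.savez('pics/'+fn+'.npz',**f); return f
def crop(fn,x0,y0,x1,y1,out):
    im=cv2.imread('pics/'+fn)[y0:y1,x0:x1]; s=min(800/(x1-x0),600/(y1-y0)); cv2.imwrite('pics/'+out,cv2.resize(im,None,fx=s,fy=s,interpolation=cv2.INTER_CUBIC)); print('scale',s)
def unproj(f,u,v,z):
    K=f['mtx'];T=f['view']; d=np.linalg.inv(K)@np.array([u,v,1.]); Rm=T[:3,:3]; c=-Rm.T@T[:3,3]; d=Rm.T@d
    return c+d*(z-c[2])/d[2]
def proj(f,p):
    T=f['view']; q=f['mtx']@(T[:3,:3]@np.array(p)+T[:3,3]); return q[:2]/q[2]
E
python3 - <<'E'
from h import *
for n in('scene','top'):
    f=snap(n,n+'0.png'); T=f['view']; print(n,f['mtx'].round(1).tolist(),T.round(3).tolist(),(-T[:3,:3].T@T[:3,3]).round(3))
s=monitor.sense();print({k:np.round(v,3).tolist() for k,v in s.items()}, env.hold_point_z)
E
```

```text
scene [[485.4, 0.0, 322.3], [0.0, 485.4, 242.7], [0.0, 0.0, 1.0]] [[0.782, 0.623, 0.004, -0.417], [0.516, -0.645, -0.564, -0.213], [-0.349, 0.443, -0.826, 1.506], [0.0, 0.0, 0.0, 1.0]] [ 0.962 -0.545  1.125]
top [[528.8, 0.0, 319.7], [0.0, 528.8, 248.5], [0.0, 0.0, 1.0]] [[-0.018, -1.0, -0.004, 0.039], [-0.986, 0.018, -0.165, 0.543], [0.165, 0.001, -0.986, 1.727], [0.0, 0.0, 0.0, 1.0]] [0.251 0.027 1.793]
{'clock': 0.1, 'joints': [-1.486, 0.313, 1.498, -0.0, 1.331, -0.223], 'qvel': [-0.002, -0.002, -0.003, -0.0, -0.002, 0.0], 'joint_efforts': [0.003, -41.29, -26.014, -0.0, 0.003, 0.0], 'position': [0.159, -0.5, 0.193], 'ee_rot': [0.418, 0.571, -0.417, 0.57], 'contact_force': [0.311, 0.451, 0.24], 'ft_torque': [0.005, 0.013, -0.01], 'finger_gap': 1.0} 0.0187
```

View pics/scene0.png

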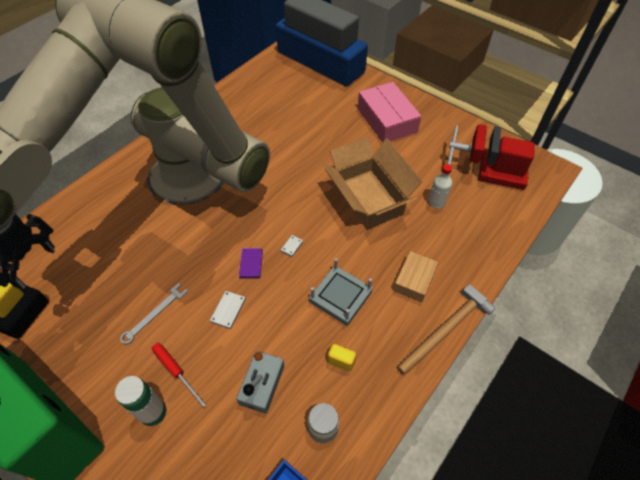

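View pics/top0.png

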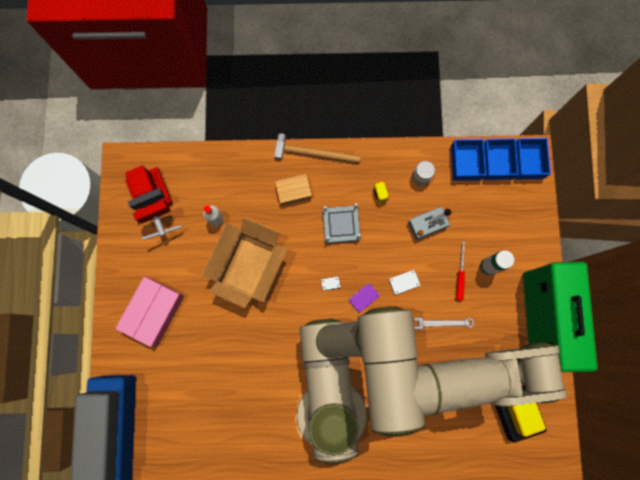

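The top view shows white plates at about (404,282) and (331,284), a purple look-alike at (364,298), the light box at (341,224), the isolator at (430,223) and the brown carton at (246,264). The pink box is a look-alike. I'll enlarge these areas.

```bash
python3 - <<'E'
from h import *
crop('top0.png',310,190,470,310,'t1.png')
crop('top0.png',190,205,310,325,'t2.png')
crop('scene0.png',190,220,390,420,'s1.png')
E
```

```text
scale 5.0
scale 5.0
scale 3.0
```

View pics/t1.png

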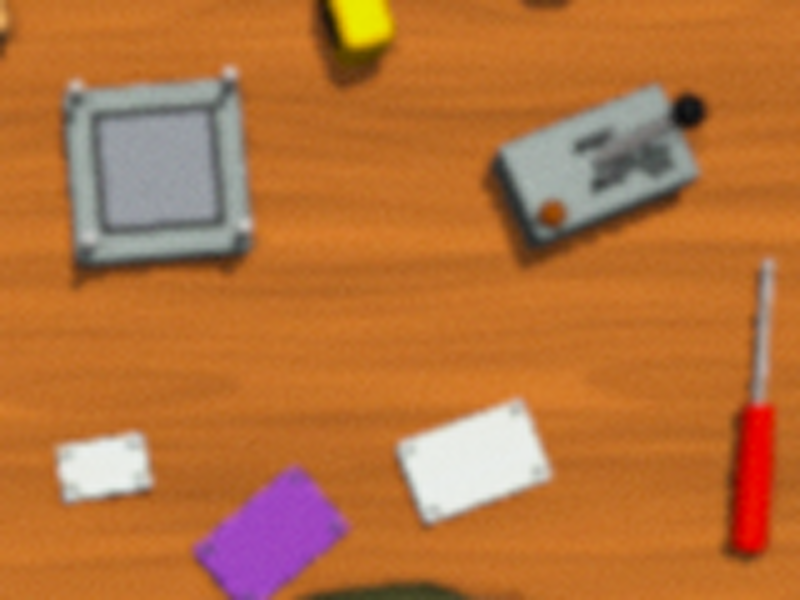

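View pics/t2.png

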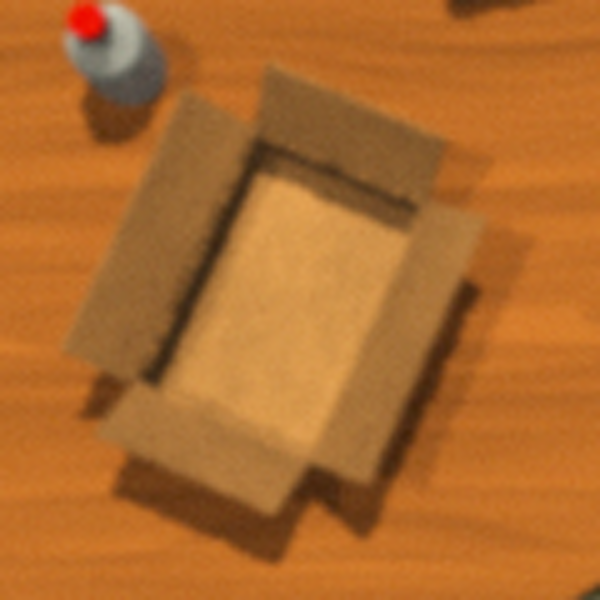

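View pics/s1.png

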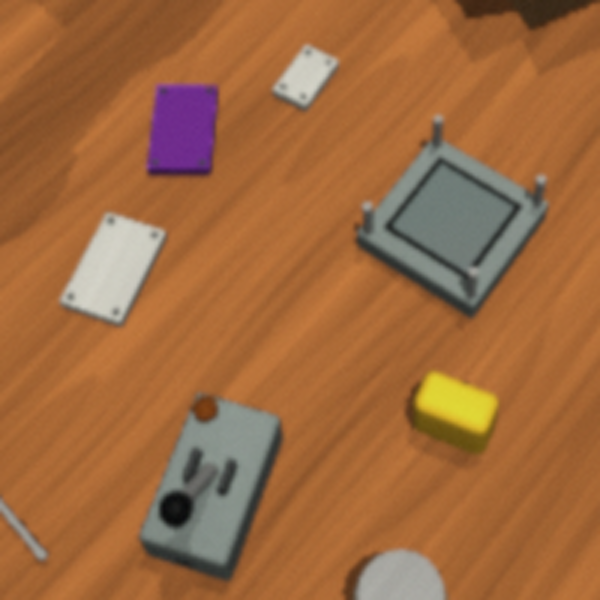

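Plate sizes: 26 px × 3.37 mm ≈ 88 mm, so that one is the large; 17 px ≈ 57 mm is the small. The medium isn't visible, so it is either absent or under the arm. Next I'll enlarge the carton in the scene view.

```bash
python3 - <<'E'
from h import *
crop('scene0.png',315,130,435,230,'s2.png')
E
```

```text
scale 6.0
```

View pics/s2.png

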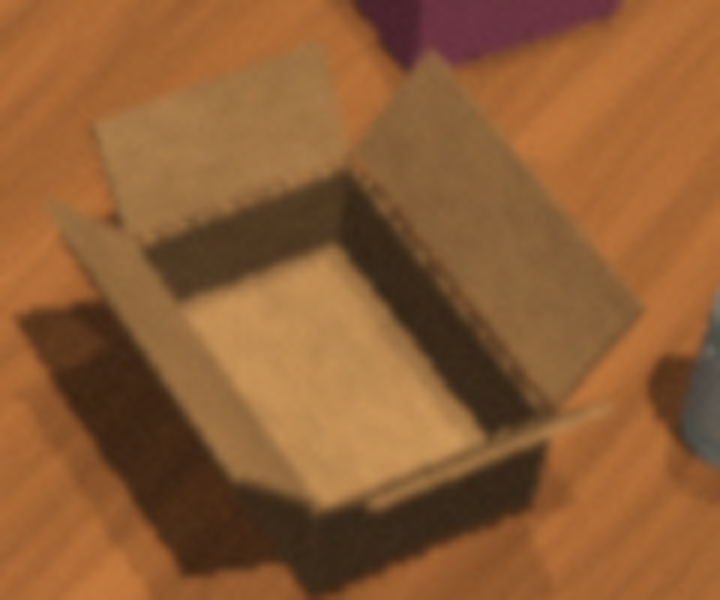

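```bash
cat > fit.py <<'E'
from h import *
from scipy.optimize import least_squares
def load(n): return dict(np.load('pics/'+n+'.npz'))
class A: pass
def rz(t): return np.array([[np.cos(t),-np.sin(t),0],[np.sin(t),np.cos(t),0],[0,0,1]])
def T1(L,ox,oy,s): return [(ox+u/s,oy+v/s) if u is not None else None for u,v in L]
def fit(obs,model,x0):
    # obs: list of (frame, idx list, pixels); model(p)->Nx3
    def res(p):
        M=model(p); return np.concatenate([proj(f,M[i])-np.array(px) for f,ids,pxs in obs for i,px in zip(ids,pxs)])
    r=least_squares(res,x0,loss='soft_l1'); return r.x,res(r.x).reshape(-1,2)
def rect(w,l,z):
    c=np.array([[w,l],[-w,l],[-w,-l],[w,-l]])/2
    return lambda p: np.c_[c,np.full(4,z)]@rz(p[2]).T+[p[0],p[1],0]
E
cat > f1.py <<'E'
from fit import *
t=load('top0.png');s=load('scene0.png')
def fixorder(obs,model,x0):  # try cyclic/flip matching by nearest
    M=model(x0); out=[]
    for f,ids,px in obs:
        P=np.array([proj(f,m) for m in M]); out.append((f,[int(np.argmin(np.linalg.norm(P-q,axis=1))) for q in px],px))
    return out
def do(name,tp,sp,w,l,z):
    tp=T1(tp,310,190,5); sp=T1(sp,190,220,3)
    W=np.array([unproj(t,*q,z)[:2] for q in tp]); c=W.mean(0)
    (_,_,a)=cv2.minAreaRect((W*1000).astype(np.float32)); 
    best=None
    for a in np.radians([a,a+90]):
        x0=np.r_[c,a]; m=rect(w,l,z); o=fixorder([(t,None,tp),(s,None,sp)],m,x0)
        x,r=fit(o,m,x0); 
        if best is None or (r**2).sum()<(best[1]**2).sum(): best=(x,r)
    x,r=best; print(name,x.round(4),'deg',np.degrees(x[2]).round(1),'res',np.abs(r).max().round(2),r.mean(0).round(2))
do('large',[(520,400),(550,475),(428,522),(398,442)],[(108,213),(166,233),(121,322),(62,303)],.056,.09,.012)
do('small',[(57,443),(142,433),(152,488),(66,500)],[(307,45),(340,65),(305,107),(273,88)],.036,.058,.012)
do('posts',[(76,86),(229,73),(246,228),(89,238)],[(438,120),(541,180),(473,270),(368,207)],.104,.104,.07)
do('isol',[(502,157),(658,87),(695,172),(540,240)],[(202,395),(282,418),(228,572),(145,540)],.07,.12,.048)
print('ball top@', unproj(t,310+688/5,190+110/5,.056+.075*np.cos(.7)), unproj(s,190+176/3,220+508/3,.056+.075*np.cos(.7)))
def carton(p):
    x,y,th,fl,fr,sf,sn=p; P=[]
    # flap free edge corners & crease
    P+=[(sx*.064, .095+.06*np.cos(np.pi-fl), .062+.06*np.sin(fl)) for sx in(1,-1)]
    P+=[(sx*.064,-.095-.06*np.cos(np.pi-fr), .062+.06*np.sin(fr)) for sx in(1,-1)]
    P+=[( .065+.064*np.cos(np.pi-sf), sy*.094,.067+.064*np.sin(sf)) for sy in(1,-1)]
    P+=[(-.065-.064*np.cos(np.pi-sn), sy*.094,.067+.064*np.sin(sn)) for sy in(1,-1)]
    return np.array(P)@rz(th).T+[x,y,0]
c0=unproj(t,190+285/5,205+300/5,.06); print(c0)
to=T1([(97,432),(275,515),(272,65),(445,142),(65,350),(188,90),(372,485),(485,218)],190,205,5)
so=T1([(320,45),(95,125),(608,405),(370,505),(430,52),(640,310),(45,205),(240,485)],315,130,6)
ids=list(range(8))
x,r=fit([(t,ids,to),(s,ids,so)],carton,np.r_[c0[:2],1.126,2.2,2.2,2.2,2.2])
print('carton',x.round(4),r.round(1).tolist())
E
python3 f1.py
```

```text
large [ 0.4309 -0.2564  0.3339] deg 19.1 res 0.76 [-0.19 -0.29]
small [ 0.4309 -0.0066  0.1108] deg 6.3 res 0.95 [-0.14 -0.25]
posts [ 0.6312 -0.0469  0.0655] deg 3.8 res 0.65 [-0.14 -0.12]
isol [ 0.6304 -0.3447  0.3752] deg 21.5 res 3.08 [-0.31 -1.16]
ball top@ [ 0.64509799 -0.38979009  0.11336316] [ 0.64544121 -0.38879337  0.11336316]
[0.49029991 0.27009989 0.06      ]
carton [0.4956 0.2709 1.1425 2.263  2.1818 2.1883 2.3493] [[-0.5, -0.0], [0.3, -0.5], [-1.0, -0.6], [0.2, -0.6], [-0.3, 0.0], [0.2, -0.9], [-0.9, -0.2], [0.7, -0.5], [-0.2, -0.4], [-0.8, 0.1], [0.4, -0.3], [-0.8, -0.0], [-0.4, -0.1], [0.1, -0.0], [-0.4, -0.2], [-0.8, -0.3]]
```

The fits are consistent: residuals are under 1 px, and the ball agrees within 1 mm between the two views. Next I'll compute the tall bystanders' positions and check reach.

```bash
cat >> h.py <<'E'
def down(a):  # jaw axis at world angle a
    x=np.array([0,0,-1.]); z=np.array([np.cos(a),np.sin(a),0]); y=np.cross(z,x)
    return R.from_matrix(np.c_[x,y,z]).as_quat()
ISO=np.array([.6273,-.344]); IA=np.arctan2(.3752*0+np.sin(.36),np.cos(.36))
iy=np.array([-np.sin(IA),np.cos(IA)])
BOX=np.array([.6312,-.0469]); BA=.0655
C=np.array([.4956,.2709]); CA=1.1425; cx=np.array([np.cos(CA),np.sin(CA)]); cy=np.array([-cx[1],cx[0]])
def st(tag=''):
    s=monitor.sense(); print(tag,'t%.1f'%s['clock'],'p',np.round(s['position'],4),'F',np.round(s['contact_force'],1),'gap %.3f'%s['finger_gap'],'q',np.round(s['joints'],2)); return s
E
python3 - <<'E'
from fit import *
t=load('top0.png');s=load('scene0.png')
def tri(a,b):
    r=least_squares(lambda p: np.r_[proj(t,p)-a,proj(s,p)-b],[.5,0,.1]); return r.x.round(3),np.abs(r.fun).max().round(1)
print('redtop bottle',tri((208,210.5),(447,168))); print('white can', tri((505,258),(131,385)))
print('grey cyl',tri((424,170),(323,412)))
b=tri((208,210.5),(447,168))[0][:2]-C; print('carton frame',b@cx,b@cy)
for p,a in [(ISO-.028*iy,np.arctan2(iy[1],iy[0])),(ISO+.07*iy,np.arctan2(iy[1],iy[0])),(BOX,BA),(C,CA),(C+.129*cx,CA),(C-.159*cy,CA)]:
  for aa in(a,a+np.pi):
    for z in(.082,.3):
      q=kinematics.ik([*p,z],down(aa)); print(p.round(3),z,None if q is None else np.round(q,2))
E
```

```text
redtop bottle (array([0.659, 0.385, 0.146]), np.float64(0.7))
white can (array([ 0.482, -0.538,  0.184]), np.float64(0.8))
grey cyl (array([ 0.793, -0.324,  0.097]), np.float64(0.2))
carton frame 0.17165742894672437 -0.101252639903364
[ 0.637 -0.37 ] 0.082 [-0.68  0.89  0.84 -0.    1.41 -2.62]
[ 0.637 -0.37 ] 0.3 [-0.68  0.92  0.24 -0.    1.98 -2.62]
[ 0.637 -0.37 ] 0.082 [-0.68  0.89  0.84 -0.    1.41  0.53]
[ 0.637 -0.37 ] 0.3 [-0.68  0.92  0.24 -0.    1.98  0.53]
[ 0.603 -0.278] 0.082 [-0.61  0.71  1.17 -0.    1.26 -2.54]
[ 0.603 -0.278] 0.3 [-0.61  0.62  0.76 -0.    1.76 -2.54]
[ 0.603 -0.278] 0.082 [-0.61  0.71  1.17 -0.    1.26  0.6 ]
[ 0.603 -0.278] 0.3 [-0.61  0.62  0.76 -0.    1.76  0.6 ]
[ 0.631 -0.047] 0.082 [-0.26  0.65  1.29 -0.    1.21 -0.32]
[ 0.631 -0.047] 0.3 [-0.26  0.53  0.91 -0.    1.7  -0.32]
[ 0.631 -0.047] 0.082 [-0.26  0.65  1.29 -0.    1.21  2.82]
[ 0.631 -0.047] 0.3 [-0.26  0.53  0.91 -0.    1.7   2.82]
[0.496 0.271] 0.082 [ 0.29  0.51  1.52 -0.    1.11 -0.85]
[0.496 0.271] 0.3 [ 0.29  0.36  1.16 -0.    1.62 -0.85]
[0.496 0.271] 0.082 [ 0.29  0.51  1.52 -0.    1.11  2.29]
[0.496 0.271] 0.3 [ 0.29  0.36  1.16 -0.    1.62  2.29]
[0.549 0.388] 0.082 [ 0.44  0.73  1.13 -0.    1.28 -0.7 ]
[0.549 0.388] 0.3 [ 0.44  0.65  0.72 -0.    1.77 -0.7 ]
[0.549 0.388] 0.082 [ 0.44  0.73  1.13 -0.    1.28  2.44]
[0.549 0.388] 0.3 [ 0.44  0.65  0.72 -0.    1.77  2.44]
[0.64  0.205] 0.082 [ 0.14  0.73  1.14 -0.    1.27 -1.01]
[0.64  0.205] 0.3 [ 0.14  0.65  0.72 -0.    1.77 -1.01]
[0.64  0.205] 0.082 [ 0.14  0.73  1.14 -0.    1.27  2.13]
[0.64  0.205] 0.3 [ 0.14  0.65  0.72 -0.    1.77  2.13]
```

```bash
python3 - <<'E'
from h import *
a=np.arctan2(iy[1],iy[0]); o=down(a+np.pi)
env.movel([.159,-.5,.32],velocity=.3)
env.reach([*(ISO-.028*iy),.25],o); st('above')
f=snap('scene','s_a.png'); snap('top','t_a.png')
E
```

```text
above t2.5 p [ 0.6363 -0.3714  0.2506] F [-0.  -0.3  0.4] gap 1.005 q [-0.69  0.86  0.48 -0.    1.8   0.53]
```

View pics/t_a.png

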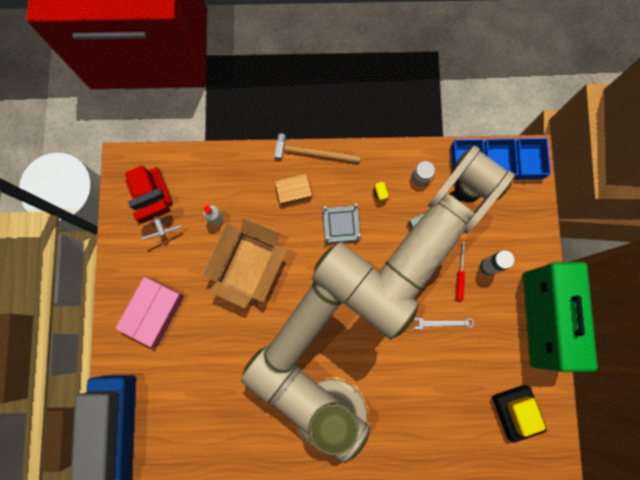

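View pics/s_a.png

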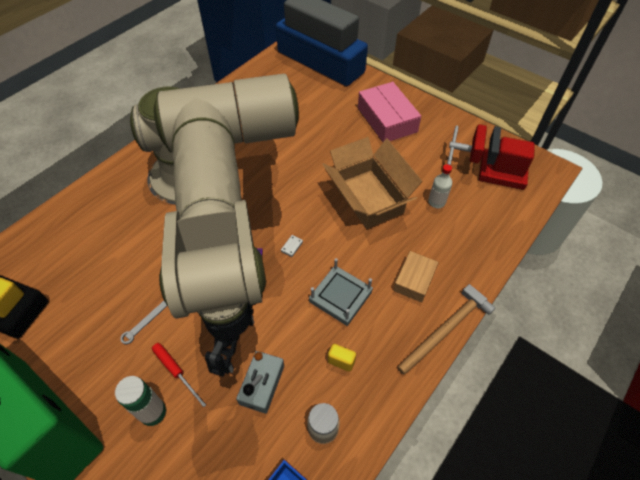

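With the arm out of the way, the area it had hidden (around pixel (450,380) in the top view) holds only the wrench and the tape measure. So the medium plate is absent. Now I'll throw the lever.

```bash
python3 - <<'E'
from h import *
print(env.movel([*(ISO-.026*iy),.082],velocity=.15,guard=8)); st('down')
print(env.movel([*(ISO+.072*iy),.082],velocity=.1,guard=15)); st('drag')
env.movel([*(ISO+.072*iy),.25],velocity=.3)
env.reach([.43,-.2564,.22],down(.3339)); st()
snap('scene','s_b.png'); snap('top','t_b.png')
crop('scene_b.png' if 0 else 's_b.png',190,320,340,430,'s_b1.png')
E
```

```text
False
down t3.9 p [ 0.6369 -0.3687  0.0832] F [-0.1  0.1 -0.3] gap 0.998 q [-0.68  0.89  0.85  0.    1.41  0.53]
False
drag t5.0 p [ 0.602  -0.2771  0.082 ] F [ 0.5 -0.2  0.2] gap 0.998 q [-0.61  0.71  1.17 -0.    1.26  0.6 ]
 t7.2 p [ 0.4301 -0.2564  0.2197] F [-0.2  0.4 -0.5] gap 1.002 q [-0.77  0.24  1.52  0.    1.38 -1.11]
scale 5.333333333333333
```

View pics/s_b.png

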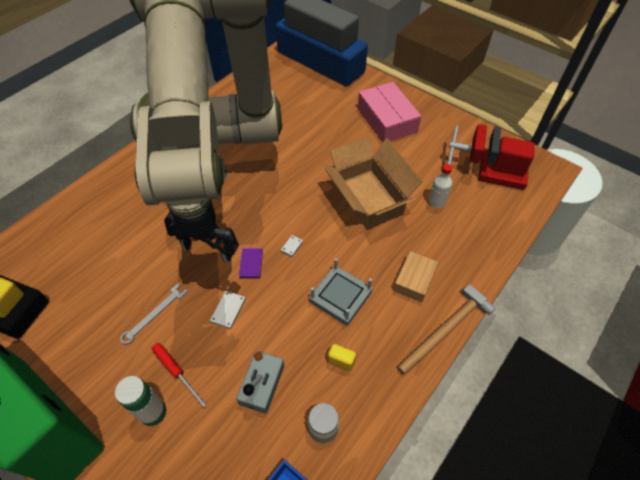

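View pics/s_b1.png

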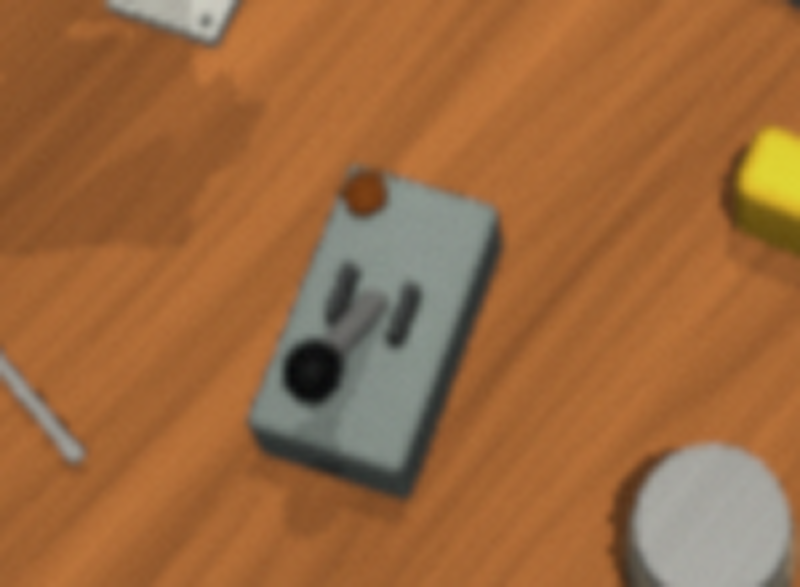

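The lever is still off: the ball is at scene (248.5,390), where it started, so my drag missed or slipped. I'll go back and watch it mid-drag.

```bash
python3 - <<'E'
from h import *
a=np.arctan2(iy[1],iy[0]); o=down(a+np.pi)
env.reach([*(ISO-.02*iy),.2],o)
env.movel([*(ISO-.026*iy),.078],velocity=.15,guard=8); st('down')
snap('scene','s_c.png');crop('s_c.png',170,280,330,400,'s_c1.png')
env.movel([*(ISO-.0*iy),.078],velocity=.1,guard=15); st('drag')
snap('scene','s_d.png');crop('s_d.png',170,280,330,400,'s_d1.png')
E
```

```text
down t9.7 p [ 0.6369 -0.3687  0.0795] F [ 0.   0.3 -0.4] gap 0.993 q [-0.68  0.89  0.85 -0.    1.4   0.53]
scale 5.0
drag t10.2 p [ 0.6276 -0.3443  0.0789] F [-1.1 -0.2  0.3] gap 1.001 q [-0.66  0.84  0.95 -0.    1.35  0.55]
scale 5.0
```

View pics/s_c1.png

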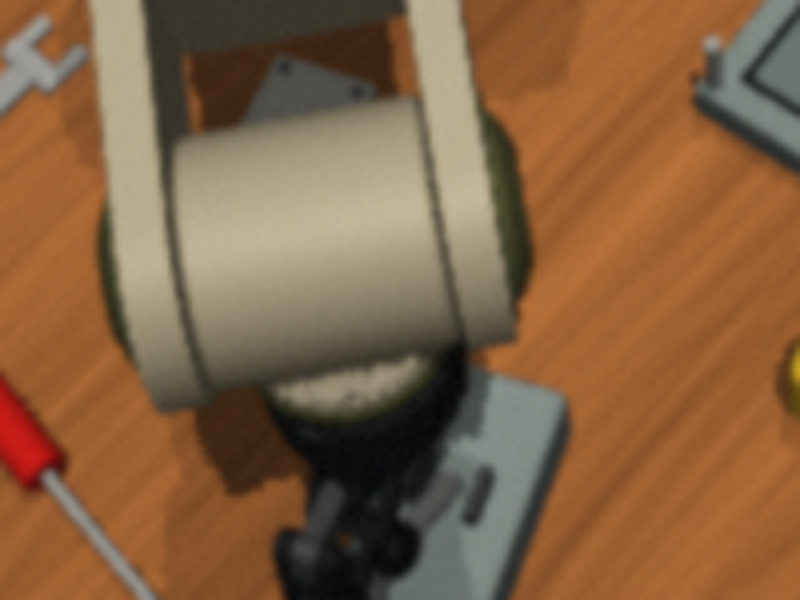

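View pics/s_d1.png

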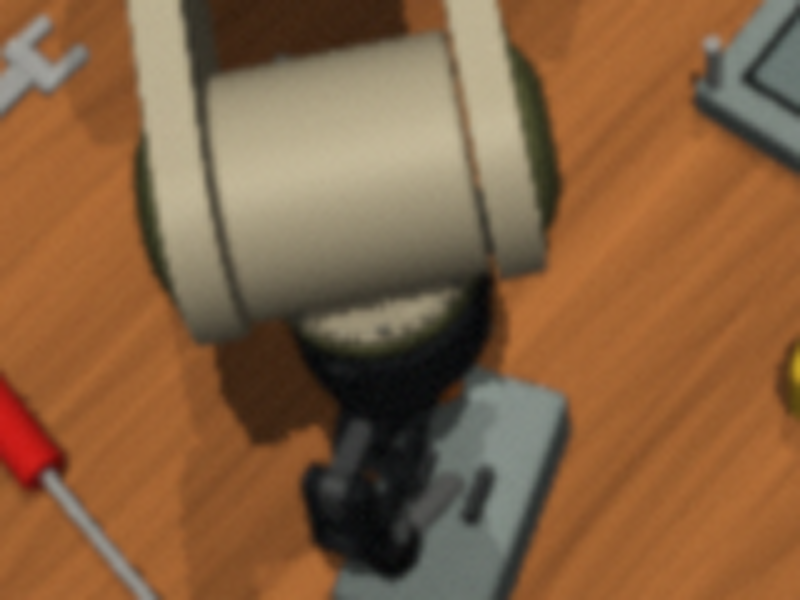

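```bash
python3 - <<'E'
from fit import *
for n,y in(('s_c.png',-.026),('s_d.png',0)):
    f=load(n); im=cv2.imread('pics/'+n); im=cv2.resize(im[280:400,170:330],None,fx=5,fy=5,interpolation=cv2.INTER_CUBIC)
    def dot(p,c): u=(proj(f,p)-[170,280])*5; cv2.circle(im,tuple(int(v) for v in u),5,c,-1)
    dot([*(ISO+y*iy),.079],(0,0,255))
    for d in(-.0425,.0425): dot([*(ISO+(y+d)*iy),.092],(0,255,0)); dot([*(ISO+(y+d)*iy),.111],(0,255,255))
    dot([.645,-.389,.1134],(255,0,255)); dot([*ISO,.056],(255,0,0))
    cv2.imwrite('pics/o'+n,im)
im=np.hstack([cv2.imread('pics/os_c.png'),cv2.imread('pics/os_d.png')]); cv2.imwrite('pics/o.png',cv2.resize(im,(800,300)))
E
```

```text
(no output)
```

View pics/os_c.png

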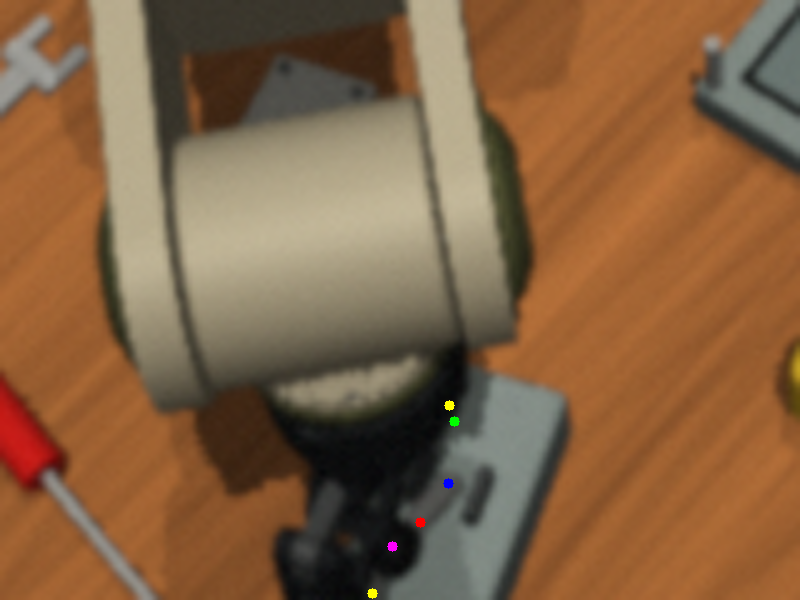

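View pics/os_d.png

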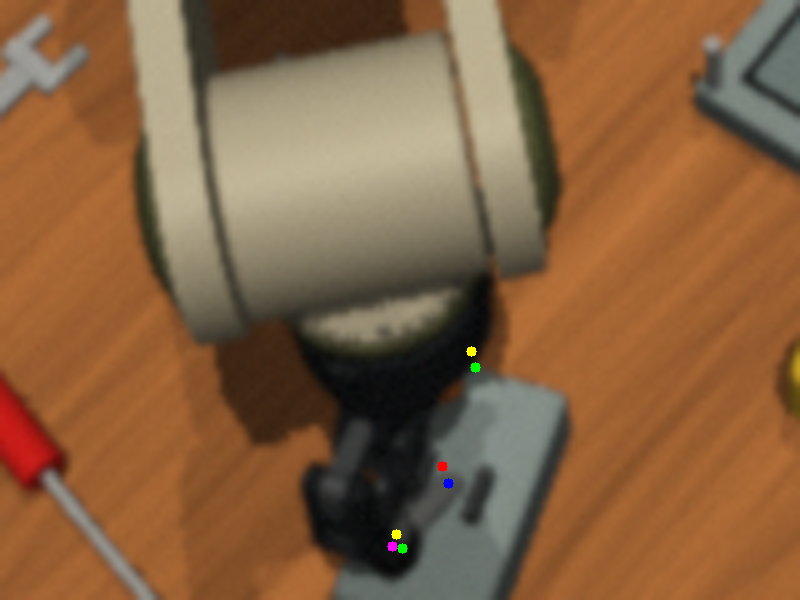

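```bash
python3 - <<'E'
from fit import *
s=monitor.sense(); print(R.from_quat(s['ee_rot']).as_matrix().round(3), iy)
f=load('s_b.png'); im=cv2.imread('pics/s_b.png'); X,Y,S=140,180,5; im=cv2.resize(im[Y:Y+120,X:X+160],None,fx=5,fy=5,interpolation=cv2.INTER_CUBIC)
def dot(p,c): u=(proj(f,p)-[X,Y])*5; cv2.circle(im,tuple(int(v) for v in u),5,c,-1)
p=np.array([.4301,-.2564,.2197]); dot(p,(0,0,255)); z=np.array([np.cos(.3339),np.sin(.3339),0])
for d in(-.0425,.0425):
    dot(p+d*z+[0,0,.013],(0,255,0)); dot(p+d*z+[0,0,.032],(0,255,255))
cv2.imwrite('pics/ob.png',im)
E
```

```text
[[ 0.001  0.936  0.352]
 [-0.001  0.352 -0.936]
 [-1.     0.     0.001]] [-0.35227423  0.93589682]
```

View pics/ob.png

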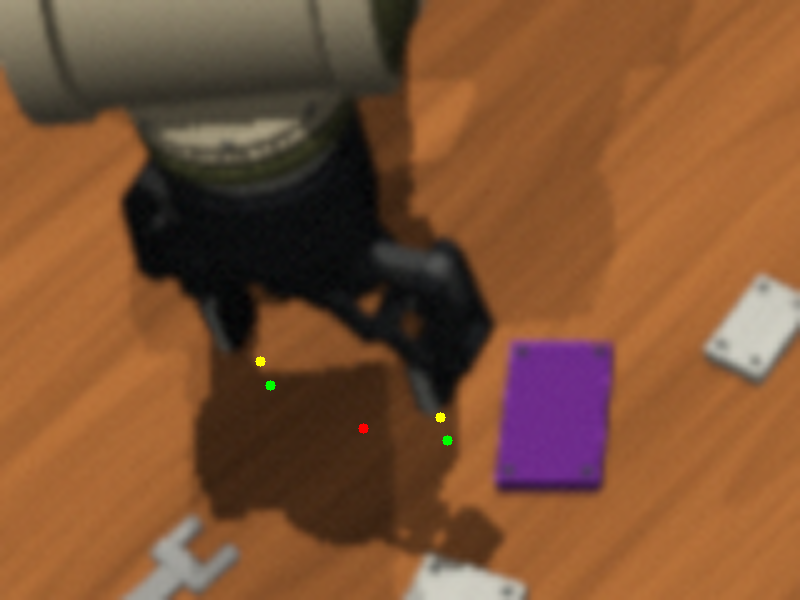

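The observed fingertips appear about 25 mm higher than I predicted for the open gripper. I'll check empirically with closed fingers over bare bench, using a guarded touch.

```bash
python3 - <<'E'
from h import *
p=monitor.sense()['position']
env.movel([p[0],p[1],.25],velocity=.3)
env.reach([.52,-.16,.12],down(.3339)); st()
snap('scene','s_e.png');snap('top','t_e.png')
env.close_gripper(20); st(); snap('scene','s_f.png')
print(env.movel([.52,-.16,.03],velocity=.1,guard=6)); st()
print(env.movel([.52,-.16,-.004],velocity=.03,guard=6)); st()
snap('scene','s_g.png')
env.movel([.52,-.16,.12],velocity=.2)
from fit import load
for n,z in(('s_e.png',.12),('s_f.png',.12),('s_g.png',None)):
    f=load(n); im=cv2.imread('pics/'+n);X,Y=200,200; im=cv2.resize(im[Y:Y+120,X:X+160],None,fx=5,fy=5,interpolation=cv2.INTER_CUBIC)
    u=(proj(f,[.52,-.16,z if z else 0])-[X,Y])*5; cv2.circle(im,tuple(int(v) for v in u),4,(0,0,255),-1); cv2.imwrite('pics/o'+n,im)
E
```

```text
t12.2 p [ 0.5203 -0.1604  0.1199] F [-0.1 -0.4  0.2] gap 1.002 q [-0.51  0.42  1.54 -0.    1.18 -0.85]
 t13.1 p [ 0.52 -0.16  0.12] F [-0.   1.3 -0.2] gap 0.001 q [-0.51  0.42  1.54 -0.    1.18 -0.85]
False
 t14.2 p [ 0.5204 -0.1602  0.0306] F [0.4 0.1 0.1] gap -0.001 q [-0.51  0.54  1.63 -0.    0.97 -0.85]
False
 t15.5 p [ 0.5201 -0.1601 -0.0038] F [ 0.9 -0.8  0.3] gap -0.002 q [-0.51  0.59  1.65 -0.    0.9  -0.85]
```

View pics/os_f.png

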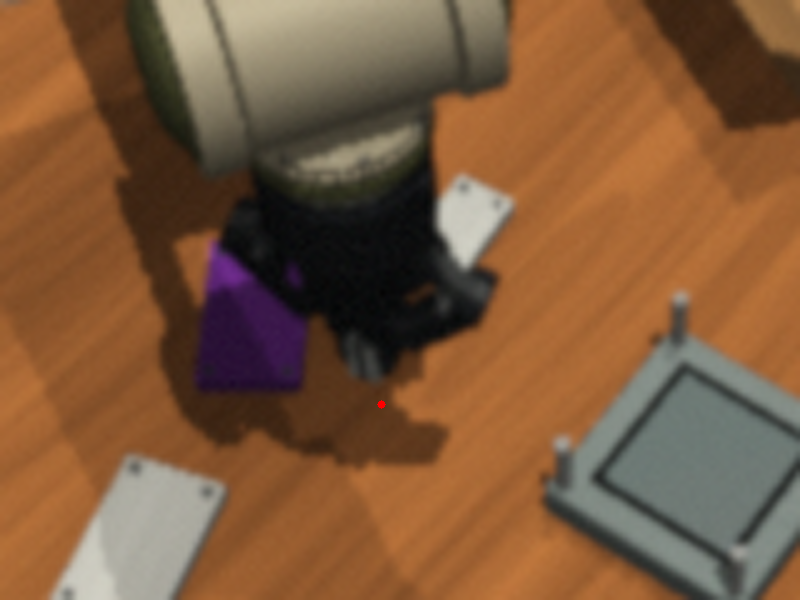

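View pics/os_e.png

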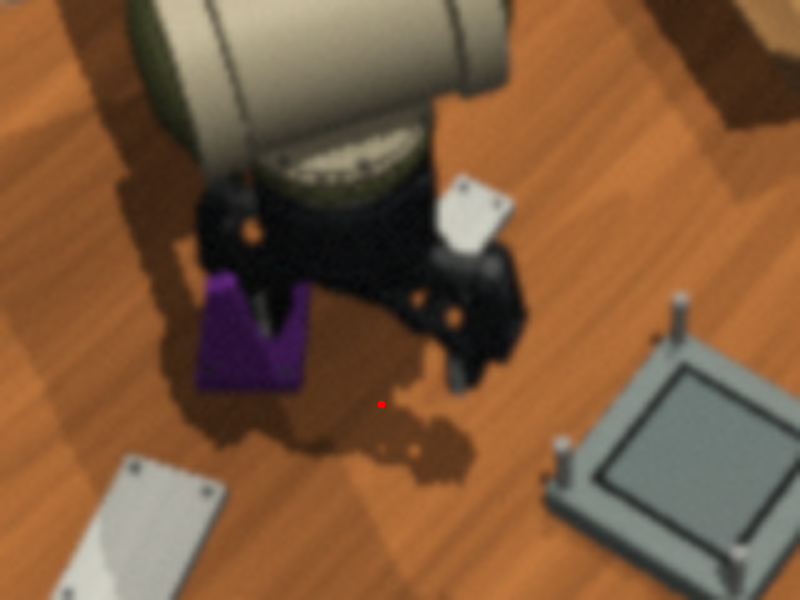

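The closed tips appear about 24 mm above the reported TCP, and z=-0.004 made no contact. So the TCP reading has a bias. I'll descend with the guard on until contact to measure it.

```bash
python3 - <<'E'
from h import *
env.movel([.52,-.16,.0],velocity=.2)
print(env.movel([.52,-.16,-.045],velocity=.02,guard=5)); s=st()
snap('scene','s_h.png');snap('top','t_h.png'); crop('s_h.png',200,200,360,320,'s_h1.png')
env.movel([.52,-.16,.06],velocity=.2); st()
E
```

```text
True
 t18.7 p [ 0.52   -0.16   -0.0372] F [-1.6  0.4  5.9] gap 0.001 q [-0.51  0.65  1.66  0.    0.83 -0.85]
scale 5.0
 t19.4 p [ 0.5194 -0.1597  0.0589] F [-0.6  0.4 -0.2] gap -0.002 q [-0.51  0.5   1.61  0.    1.04 -0.85]
```

View pics/s_h1.png

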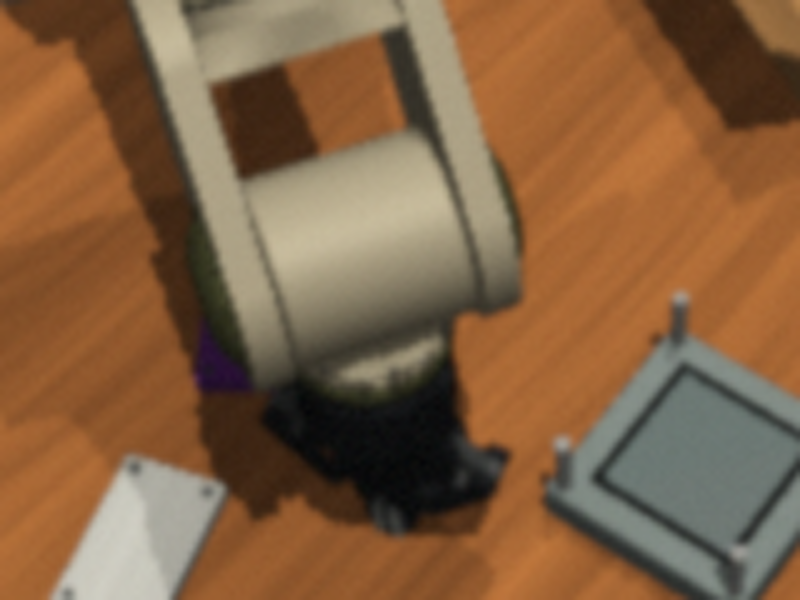

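```bash
python3 - <<'E'
from fit import *
f=load('s_h.png'); print(unproj(f,278,306,0.0), proj(f,[.52,-.16,0]),proj(f,[.52,-.16,-.037]))
f=load('s_f.png'); print(unproj(f,200+370/5,200+375/5,.12+.037),unproj(f,200+370/5,200+375/5,.12+.027))
crop('t_h.png',300,180,460,300,'t_h1.png')
E
```

```text
[ 0.5203089  -0.16707464  0.        ] [279.72722837 304.00963177] [280.687445   310.43283159]
[ 0.52187244 -0.16581999  0.157     ] [ 0.51732995 -0.16190724  0.147     ]
scale 5.0
```

View pics/t_h1.png

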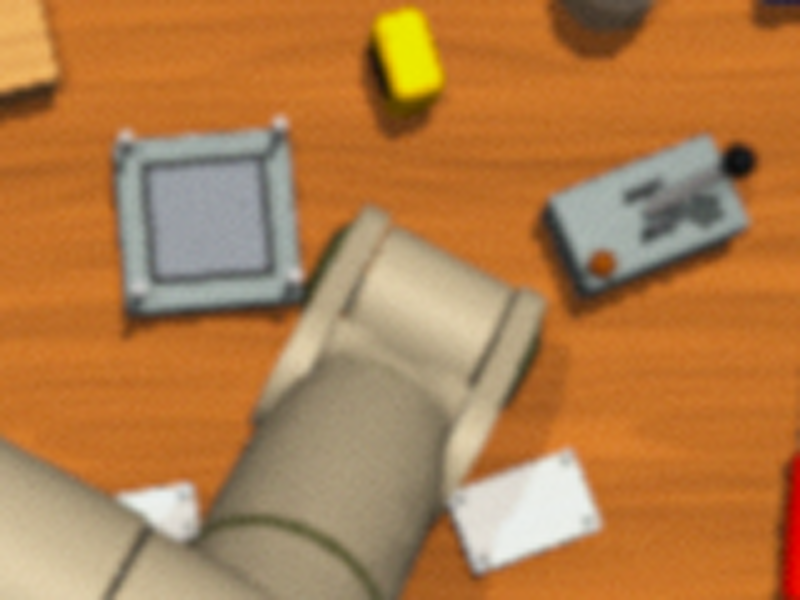

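Horizontal agrees, but the tips really sit 37 mm above the reported TCP (2 × 18.7). That explains the miss, since the fingers passed over the ball. I'll apply the offset and redo the lever.

```bash
cat >> h.py <<'E'
DZ=.037   # true tip height = reported z + DZ
def P(xy,z): return [xy[0],xy[1],z-DZ]
E
python3 - <<'E'
from h import *
a=np.arctan2(iy[1],iy[0]); o=down(a+np.pi)
env.release(); env.movel([.52,-.16,.2],velocity=.3)
env.reach(P(ISO-.026*iy,.22),o)
print(env.movel(P(ISO-.026*iy,.082),velocity=.15,guard=8)); st('down')
print(env.movel(P(ISO+.072*iy,.082),velocity=.1,guard=15)); st('drag')
env.movel(P(ISO+.072*iy,.25),velocity=.3)
env.reach(P([.4309,-.2564],.2),down(.3339)); st()
snap('scene','s_i.png'); snap('top','t_i.png'); crop('s_i.png',190,220,390,420,'s_i1.png')
E
```

```text
False
down t23.1 p [ 0.637  -0.3687  0.0464] F [ 0.9 -0.  -0.1] gap 0.995 q [-0.68  0.92  0.89 -0.    1.34  0.53]
False
drag t24.3 p [ 0.6027 -0.2777  0.0461] F [ 3.  -3.7  3. ] gap 1.000 q [-0.61  0.75  1.21 -0.    1.18  0.6 ]
 t26.5 p [ 0.431  -0.2564  0.1627] F [ 0.5 -0.7 -0.3] gap 1.001 q [-0.77  0.29  1.61  0.    1.24 -1.1 ]
scale 3.0
```

View pics/s_i1.png

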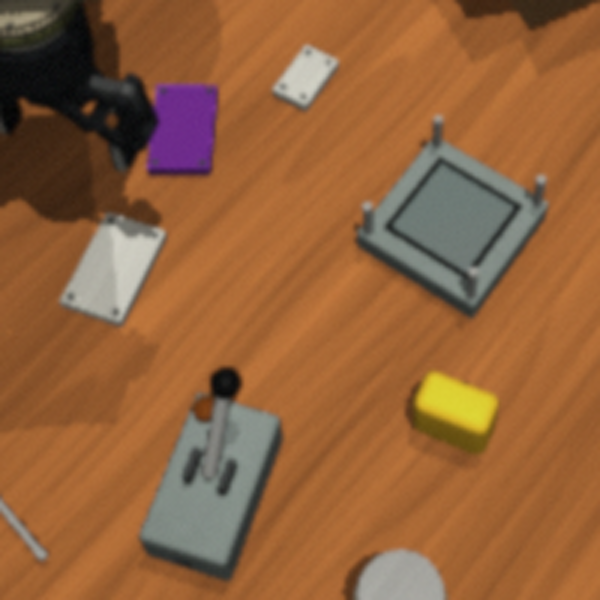

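The lever is now on: the ball is over the lamp, at crop (226,382). The plates haven't moved. Next I'll grasp the large plate.

```bash
python3 - <<'E'
from h import *
f=dict(np.load('pics/s_i.png.npz')); print('ball on pred',(proj(f,[*(ISO+.0483*iy),.1134])-[190,220])*3)
c=[.4309,-.2564]
print(env.movel(P(c,.03),velocity=.15,guard=8)); 
print(env.movel(P(c,.0),velocity=.05,guard=5)); st('low')
env.close_gripper(40); s=st('closed')
print(env.movel(P(c,.04),velocity=.08)); st('up')
snap('scene','s_j.png'); crop('s_j.png',150,230,310,350,'s_j1.png')
E
```

```text
ball on pred [225.77388232 382.60742234]
False
False
low t28.6 p [ 0.431  -0.2565 -0.0369] F [ 0.1 -1.2  0.2] gap 0.999 q [-0.77  0.58  1.8   0.    0.77 -1.1 ]
closed t29.0 p [ 0.431  -0.2565 -0.0364] F [-1.6  0.8  6.2] gap 0.643 q [-0.77  0.58  1.8  -0.    0.77 -1.1 ]
False
up t29.7 p [ 0.4307 -0.2562  0.0028] F [ 0.4  0.1 -2.1] gap 0.642 q [-0.77  0.51  1.78  0.    0.86 -1.1 ]
scale 5.0
```

View pics/s_j1.png

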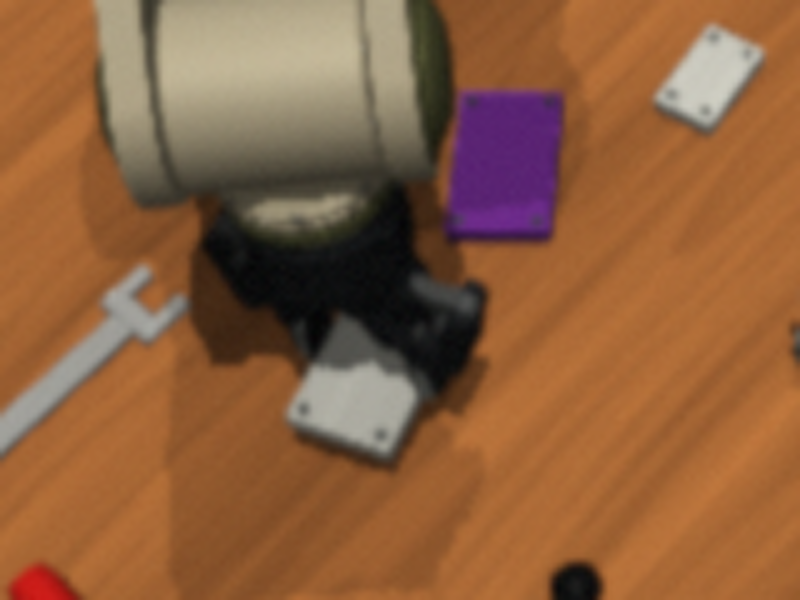

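```bash
python3 - <<'E'
from h import *
c=[.4309,-.2564]
env.movel(P(c,.2),velocity=.25)
env.reach([*BOX,.16],down(BA))
print(env.movel([*BOX,.034],velocity=.12,guard=10)); st()
env.hold(.6); s=st(); print(R.from_quat(s['ee_rot']).as_matrix()[:,0].round(4))
f=snap('scene','s_k.png');g=snap('top','t_k.png'); crop('s_k.png',260,220,420,340,'s_k1.png'); crop('t_k.png',290,180,410,270,'t_k1.png')
for f,X,Y,S,n in((f,260,220,5,'s_k1.png'),(g,290,180,800/120,'t_k1.png')):
    im=cv2.imread('pics/'+n)
    for z in(.07,.082):
        for p in [(.028,.045),(-.028,.045),(-.028,-.045),(.028,-.045)]:
            w=np.array([np.cos(BA)*p[0]-np.sin(BA)*p[1],np.sin(BA)*p[0]+np.cos(BA)*p[1]])+BOX
            cv2.circle(im,tuple(int(v) for v in (proj(f,[*w,z])-[X,Y])*S),3,(0,0,255) if z>.08 else (0,255,0),-1)
    cv2.imwrite('pics/'+n,im)
E
```

```text
False
 t32.8 p [ 0.6317 -0.0471  0.0349] F [ 0.5 -0.  -1.3] gap 0.643 q [-0.26  0.7   1.33  0.    1.11 -0.32]
 t33.4 p [ 0.6312 -0.0469  0.034 ] F [ 0.7 -0.6 -0.8] gap 0.637 q [-0.26  0.7   1.33 -0.    1.11 -0.32]
[-0. -0. -1.]
scale 5.0
scale 6.666666666666667
```

View pics/s_k1.png

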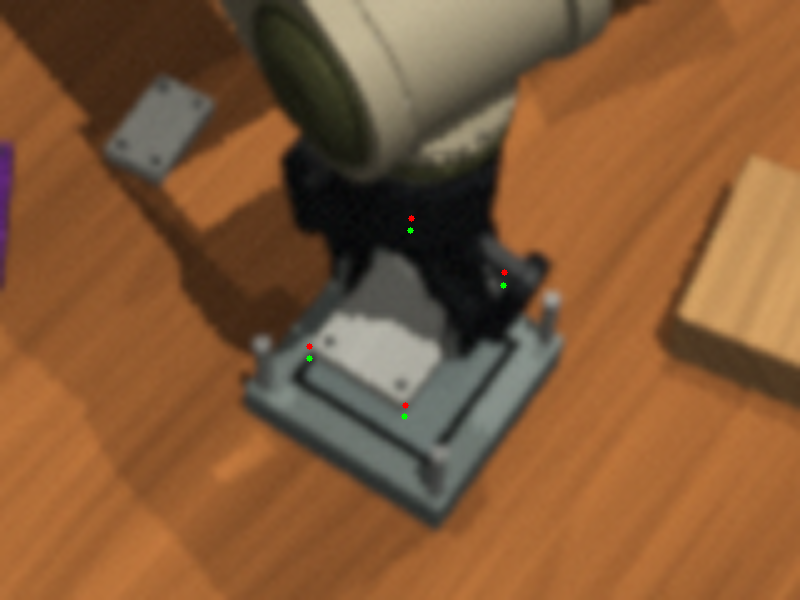

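View pics/t_k1.png

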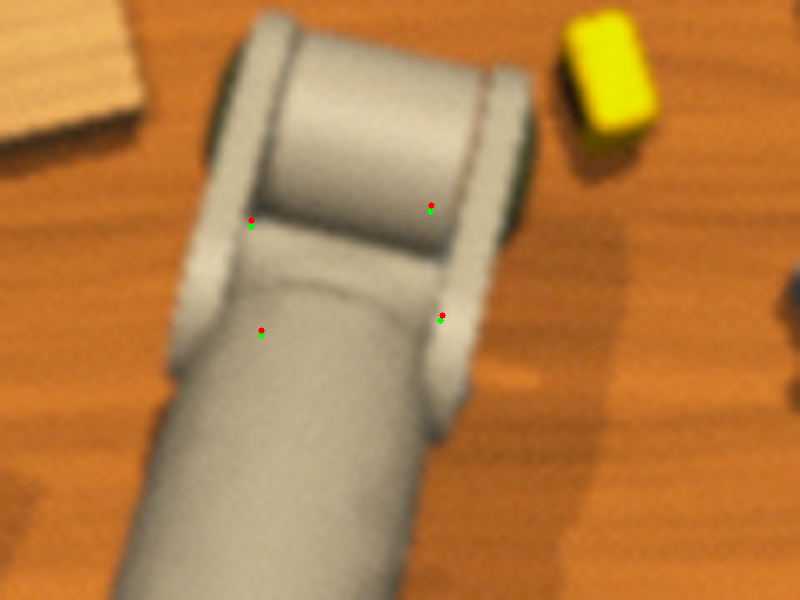

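```bash
python3 - <<'E'
from h import *
crop('s_k.png',310,265,370,310,'s_k2.png')
f=dict(np.load('pics/s_k.png.npz'))
for z in(.07,.082):
  for p in [(-.028,-.045),(.028,-.045)]:
    w=np.array([np.cos(BA)*p[0]-np.sin(BA)*p[1],np.sin(BA)*p[0]+np.cos(BA)*p[1]])+BOX
    print(z,p,(proj(f,[*w,z])-[310,265])*40/3)
E
```

```text
scale 13.333333333333334
0.07 (-0.028, -0.045) [158.80447258 355.85973222]
0.07 (0.028, -0.045) [411.42702488 511.3271067 ]
0.082 (-0.028, -0.045) [159.00724153 324.39221348]
0.082 (0.028, -0.045) [413.77695862 480.69764063]
```

View pics/s_k2.png

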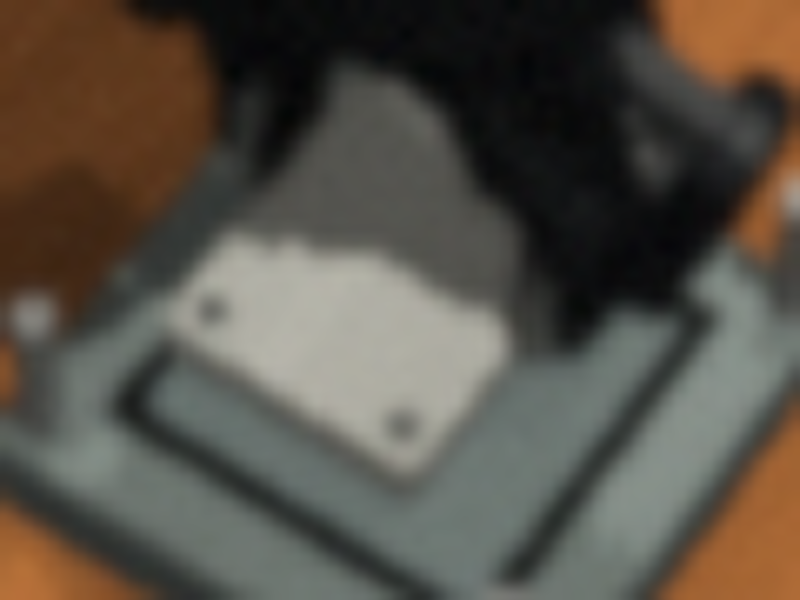

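```bash
python3 - <<'E'
from fit import *
f=load('scene0.png')
def loc(w,c,a): return ((np.array(w)[:2]-c)@rz(a)[:2,:2]).round(4)
c=np.array([.4309,-.2564])
for u in[(108,220),(155,236),(116,312),(70,298)]: print(loc(unproj(f,190+u[0]/3,220+u[1]/3,.012),c,.3339))
f=load('s_k.png')
for u in[(210,310),(403,423)]:
  for z in(.082,.086): print(z,loc(unproj(f,310+u[0]*.075,265+u[1]*.075,z),BOX,BA))
crop('scene0.png',200,280,260,325,'s0p.png')
E
```

```text
[-0.024   0.0385]
[0.0208 0.0379]
[ 0.0201 -0.0375]
[-0.0216 -0.0388]
0.082 [-0.022  -0.0372]
0.086 [-0.0208 -0.039 ]
0.082 [ 0.0199 -0.0364]
0.086 [ 0.021  -0.0382]
scale 13.333333333333334
```

View pics/s0p.png

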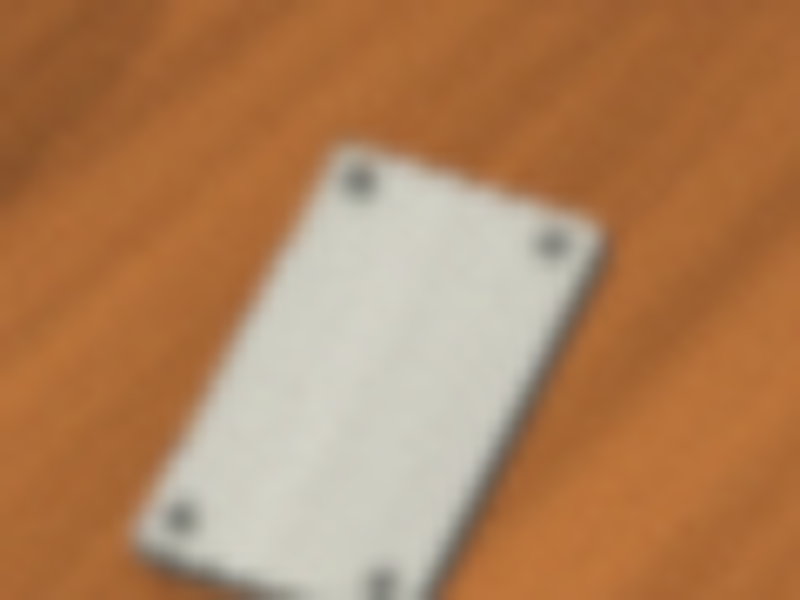

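The plate's holes match the level pose over the window to about 1.5 mm. I'll hold for two seconds and then carry it to the carton.

```bash
python3 - <<'E'
from h import *
env.hold(2.4); st('held')
env.movel([*BOX,.2],velocity=.25)
# jaw along carton y: choose the nearest wrist
from numpy import pi
a=np.arctan2(cy[1],cy[0]); q0=monitor.sense()['joints']
L=C+.03*cy
best=min(((np.abs(np.array(q)-q0).max(),aa) for aa in(a,a+pi) for q in [kinematics.ik(P(L,.2),down(aa))] if q is not None)); print(best)
o=down(best[1]); env.reach(P(L,.2),o); st()
print(env.movel(P(L,.03),velocity=.15,guard=10))
print(env.movel(P(L,.003),velocity=.04,guard=4)); st('low')
snap('scene','s_l.png');crop('s_l.png',315,110,435,210,'s_l1.png')
E
```

```text
held t35.9 p [ 0.6312 -0.0469  0.034 ] F [-0.3  0.5 -2.1] gap 0.636 q [-0.26  0.7   1.33  0.    1.11 -0.32]
(np.float64(1.0827832827552393), np.float64(5.85488898038469))
 t38.1 p [0.4688 0.2828 0.1628] F [ 1.  -0.1 -1.3] gap 0.640 q [ 0.33  0.39  1.48 -0.    1.28  0.76]
False
True
low t40.0 p [ 0.4679  0.2832 -0.0324] F [-0.6  0.   5.3] gap 0.641 q [ 0.33  0.64  1.65 -0.    0.85  0.76]
scale 6.0
```

View pics/s_l1.png

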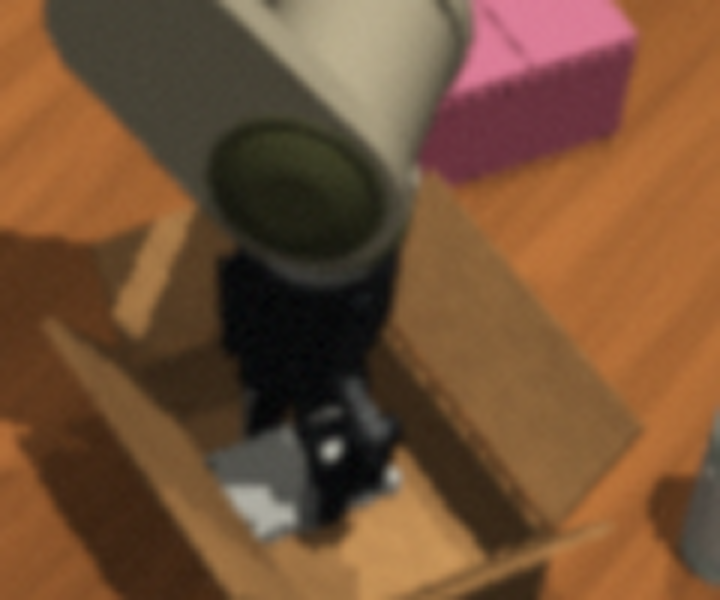

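Contact came at the floor height (plate underside 4 mm), so I'll release and move to the small plate.

```bash
python3 - <<'E'
from h import *
env.release(); st()
L=C+.03*cy
print(env.movel(P(L,.2),velocity=.2,guard=15)); st()
env.reach(P([.4309,-.0066],.2),down(.1108))
env.hold(.2); snap('scene','s_m.png');snap('top','t_m.png');st()
crop('s_m.png',250,120,450,270,'s_m1.png');crop('t_m.png',190,205,310,305,'t_m1.png')
E
```

```text
t40.5 p [ 0.4726  0.2826 -0.0307] F [16.6 -8.   7.4] gap 0.994 q [ 0.33  0.64  1.65 -0.    0.84  0.76]
True
 t40.7 p [ 0.4702  0.2827 -0.0293] F [-0.3 -0.3  0.4] gap 1.000 q [ 0.33  0.64  1.65 -0.    0.85  0.76]
 t42.3 p [ 0.4309 -0.0063  0.1628] F [ 0.4 -0.6  0.7] gap 0.997 q [-0.29  0.13  1.81  0.    1.2  -0.4 ]
scale 4.0
scale 6.0
```

View pics/s_m1.png

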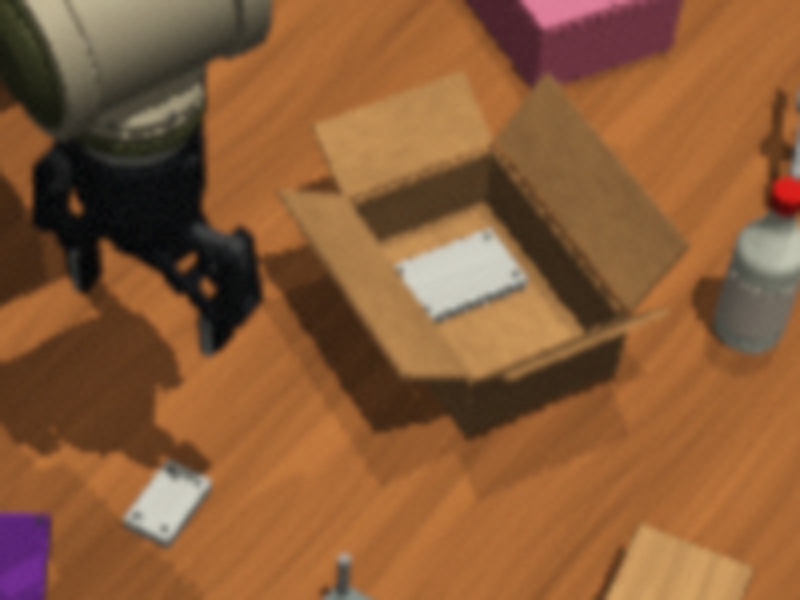

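View pics/t_m1.png

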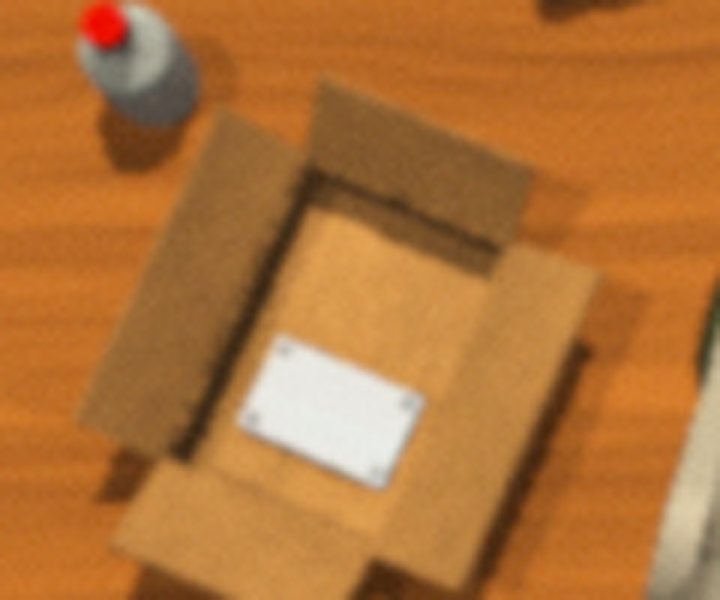

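View pics/s_m.png

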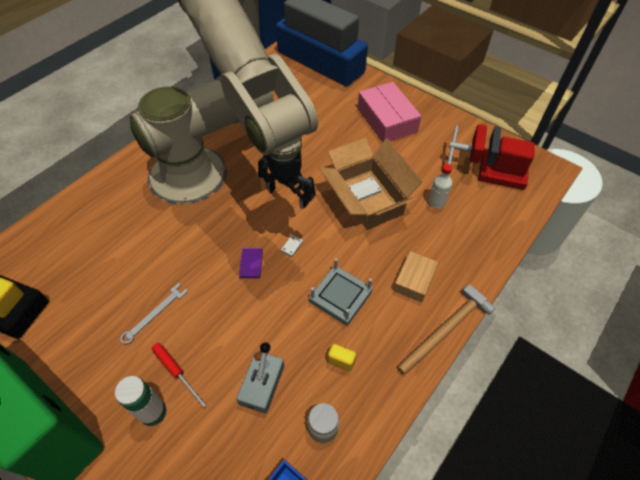

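The large plate lies flat in the carton, the flaps and the lever are unchanged, and the small plate is still at scene (292,246). Now I'll grasp it.

```bash
python3 - <<'E'
from h import *
c=[.4309,-.0066]
print(env.movel(P(c,.03),velocity=.15,guard=8)); 
print(env.movel(P(c,.003),velocity=.05,guard=5)); st('low')
env.close_gripper(30); s=st('closed'); z0=s['position'][2]; print('z0',z0)
env.movel(P(c,.2),velocity=.2); st('up')
env.reach([*BOX,.16],down(BA))
print(env.movel([*BOX,.07+z0],velocity=.12,guard=10)); env.hold(.6); st()
f=snap('scene','s_n.png'); crop('s_n.png',310,250,370,295,'s_n1.png')
im=cv2.imread('pics/s_n1.png')
for z in(.07,.082):
  for p in [(-.018,-.029),(.018,-.029)]:
    w=np.array([np.cos(BA)*p[0]-np.sin(BA)*p[1],np.sin(BA)*p[0]+np.cos(BA)*p[1]])+BOX
    u=(proj(f,[*w,z])-[310,250])*40/3;print(z,u); cv2.circle(im,tuple(int(v) for v in u),4,(0,0,255) if z>.08 else (0,255,0),-1)
cv2.imwrite('pics/s_n1.png',im)
env.hold(2.3); st()
E
```

```text
False
False
low t44.3 p [ 0.4309 -0.0066 -0.034 ] F [ 0.5 -0.5  0.2] gap 0.998 q [-0.29  0.47  2.   -0.    0.67 -0.4 ]
closed t44.8 p [ 0.431  -0.0066 -0.0336] F [-2.  -0.8  5.6] gap 0.410 q [-0.29  0.47  2.   -0.    0.68 -0.4 ]
z0 -0.03361958421382974
up t46.0 p [ 0.4304 -0.0065  0.1621] F [-0.4  0.1 -0.3] gap 0.412 q [-0.29  0.14  1.81 -0.    1.2  -0.4 ]
False
 t48.6 p [ 0.6312 -0.0469  0.0364] F [-0.1 -0.5 -2.1] gap 0.407 q [-0.26  0.7   1.33  0.    1.12 -0.32]
scale 13.333333333333334
0.07 [252.36065047 520.63389282]
0.07 [414.21282878 619.34298083]
0.082 [253.34197178 488.98524535]
0.082 [416.56500171 588.21607711]
 t50.9 p [ 0.6312 -0.0469  0.0364] F [ 0.4 -0.2 -1.6] gap 0.411 q [-0.26  0.7   1.33 -0.    1.12 -0.32]
```

View pics/s_n1.png

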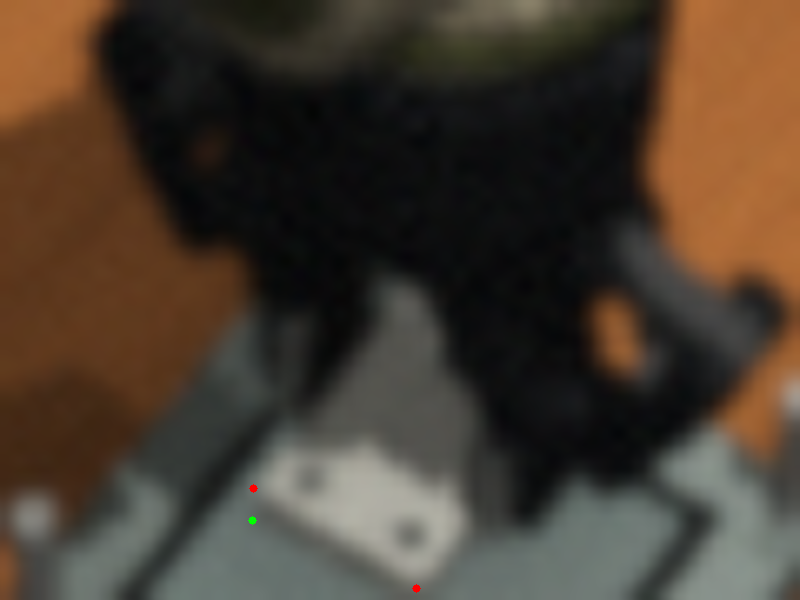

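The small plate was held in the right place and level. I'll lay it beside the large one, releasing about 10 mm above the floor so the opening finger clears the large plate's top.

```bash
python3 - <<'E'
from h import *
env.movel([*BOX,.2],velocity=.25)
a=np.arctan2(cy[1],cy[0])+np.pi; S=C-.027*cy
env.reach(P(S,.2),down(a)); 
print(env.movel(P(S,.05),velocity=.15,guard=10))
print(env.movel(P(S,.0185),velocity=.04,guard=4)); st('low')
env.hold(.3); env.release(); st()
print(env.movel(P(S,.2),velocity=.2)); st()
env.reach(P(C-.2*cx-.05*cy,.2),down(a)); env.hold(.2)
snap('scene','s_o.png');snap('top','t_o.png')
crop('s_o.png',315,130,435,230,'s_o1.png');crop('t_o.png',190,205,310,305,'t_o1.png')
E
```

```text
False
False
low t55.1 p [ 0.5203  0.2598 -0.0183] F [ 0.3 -1.  -0.6] gap 0.412 q [0.26 0.68 1.54 0.   0.93 0.69]
 t55.9 p [ 0.5202  0.2597 -0.0185] F [-0.  -0.  -0.4] gap 0.999 q [0.26 0.68 1.54 0.   0.93 0.69]
False
 t57.0 p [0.5196 0.2595 0.1618] F [ 0.4 -0.5  0.3] gap 1.002 q [0.26 0.46 1.37 0.   1.31 0.69]
scale 6.0
scale 6.0
```

View pics/s_o1.png

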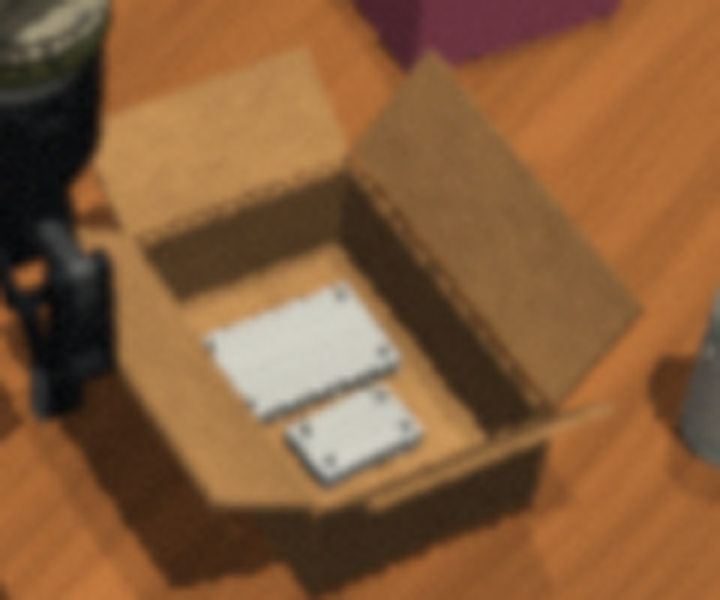

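View pics/t_o1.png

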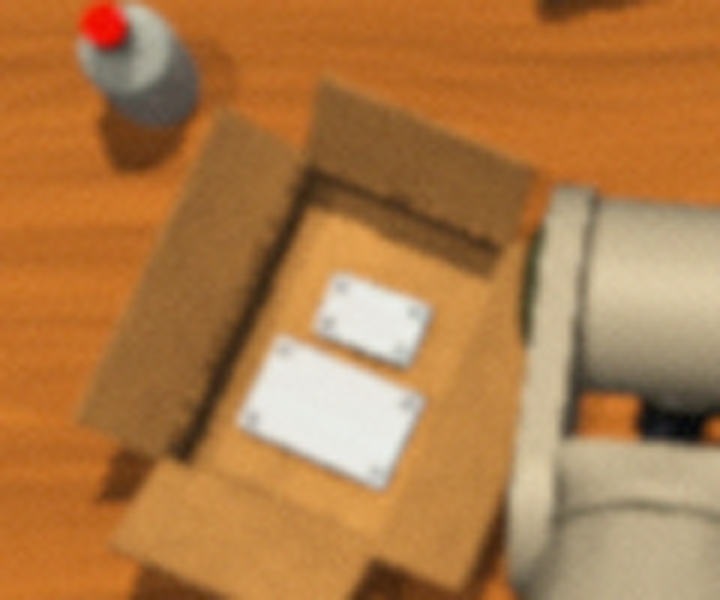

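View pics/t_o.png

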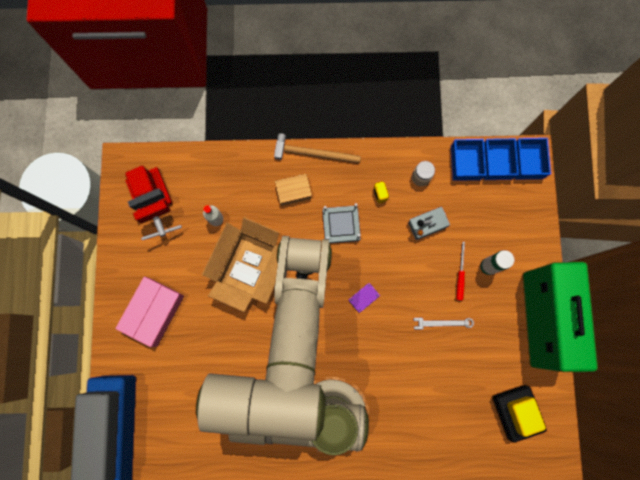

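Both plates lie flat in the carton; the near flap now leans a little further out. Next I'll fold the end flaps with closed fingers.

```bash
cat >> h.py <<'E'
def fold(crease,n,zc,ang,r=.045,over=.003,start=-.082):
    """crease: xy of crease point, n: inward unit xy, zc crease height, ang jaw angle"""
    H=.011; o=down(ang); tip0=zc+.010
    W=lambda front,z: P(crease+(front-H)*n,z)
    env.reach(W(start+H,.25),o); 
    print('down',env.movel(W(start+H,tip0),velocity=.2,guard=8)); st()
    if abs(monitor.sense()['position'][2]+DZ-tip0)>.01: return False
    print('push',env.movel(W(-.004,tip0),velocity=.1,guard=20)); st()
    print('rise',env.movel(W(-.004,zc+r),velocity=.1,guard=20))
    for ph in np.radians([80,65,50,35,20,8]):
        g=env.movel(W(r*np.cos(ph)-.002*np.sin(ph),zc+r*np.sin(ph)+.002*np.cos(ph)),velocity=.1,guard=20)
        if g: st('guard %.2f'%ph); return False
    print('press',env.movel(W(r,zc+.002-over),velocity=.04,guard=6)); st()
    env.movel(W(r,.23),velocity=.25); return True
E
python3 - <<'E'
from h import *
env.close_gripper(20)
env.movel(P(monitor.sense()['position'][:2],.25),velocity=.2)
print(fold(C+.095*cy,-cy,.062,CA))
env.hold(.1);snap('scene','s_p.png');crop('s_p.png',300,110,450,222,'s_p1.png')
E
```

```text
down False
 t61.5 p [0.3353 0.3446 0.0359] F [-0.3 -0.7 -0.6] gap 0.001 q [ 0.55  0.41  1.82 -0.    0.91 -0.59]
push True
 t61.8 p [0.3511 0.3369 0.0357] F [-11.3   8.1   9.3] gap 0.005 q [ 0.52  0.43  1.8   0.01  0.92 -0.63]
rise True
guard 1.40 t62.4 p [0.3543 0.3354 0.0426] F [-7.1  5.7  6.2] gap 0.001 q [ 0.51  0.42  1.78  0.02  0.95 -0.64]
False
scale 5.333333333333333
```

View pics/s_p1.png

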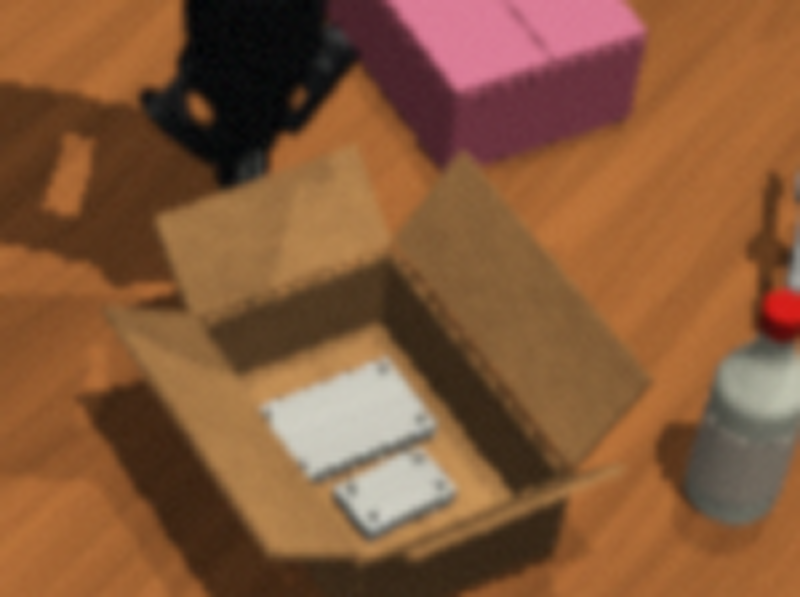

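The push jammed by friction: the force was outward and up, with the flap near its 2.6 limit. The finger has to rise with the flap's edge instead of pushing horizontally, so I'll follow the edge's arc.

```bash
cat >> h.py <<'E'
def fold(crease,n,zc,Lf,ang,over=.003,start=-.07,ph0=2.6,r=None):
    H=.011; o=down(ang); r=r or Lf-.014
    W=lambda front,z: P(crease+(front-H)*n,z)
    e=lambda ph:(Lf*np.cos(ph),zc+Lf*np.sin(ph))
    z0=e(2.6)[1]-.024
    env.reach(W(start,.25),o)
    print('down',env.movel(W(start,z0),velocity=.2,guard=8)); st()
    if abs(monitor.sense()['position'][2]+DZ-z0)>.01: return False
    print('to',env.movel(W(e(ph0)[0]-.004,z0),velocity=.08,guard=6)); st()
    for ph in np.linspace(ph0,1.6,9):
        k=(ph0-ph)/(ph0-1.6); u,z=e(ph)
        g=env.movel(W(u-.002,z-.024+.009*k),velocity=.1,guard=14)
        if g: st('guardA %.2f'%ph)
    st('upright')
    for ph in np.radians([82,70,58,46,34,22,10]):
        g=env.movel(W(r*np.cos(ph)-.002*np.sin(ph),zc+r*np.sin(ph)+.002*np.cos(ph)),velocity=.1,guard=14)
        if g: st('guardB %.2f'%ph)
    print('press',env.movel(W(r,zc+.002-over),velocity=.04,guard=6)); st()
    env.movel(W(r,.23),velocity=.25); return True
E
python3 - <<'E'
from h import *
env.movel(P(C+(.095+.085)*cy,.0727),velocity=.1)
env.movel(P(C+(.095+.085)*cy,.2),velocity=.25)
print(fold(C+.095*cy,-cy,.062,.06,CA))
env.hold(.1);snap('scene','s_q.png');crop('s_q.png',300,110,450,222,'s_q1.png')
E
```

```text
down False
 t64.9 p [0.3358 0.3442 0.0324] F [-0.  -0.   0.7] gap 0.001 q [ 0.55  0.42  1.82 -0.    0.9  -0.59]
to False
 t65.3 p [0.3495 0.3377 0.0323] F [ 0.1  0.4 -0.6] gap 0.001 q [ 0.53  0.43  1.81  0.    0.91 -0.61]
upright t67.5 p [0.3962 0.3163 0.0701] F [ 0.  -0.9  0.3] gap 0.004 q [ 0.44  0.41  1.71 -0.    1.02 -0.7 ]
press True
 t69.6 p [0.4413 0.2962 0.0267] F [-2.2  0.   7.4] gap -0.005 q [ 0.37  0.52  1.67  0.    0.95 -0.77]
True
scale 5.333333333333333
```

View pics/s_q1.png

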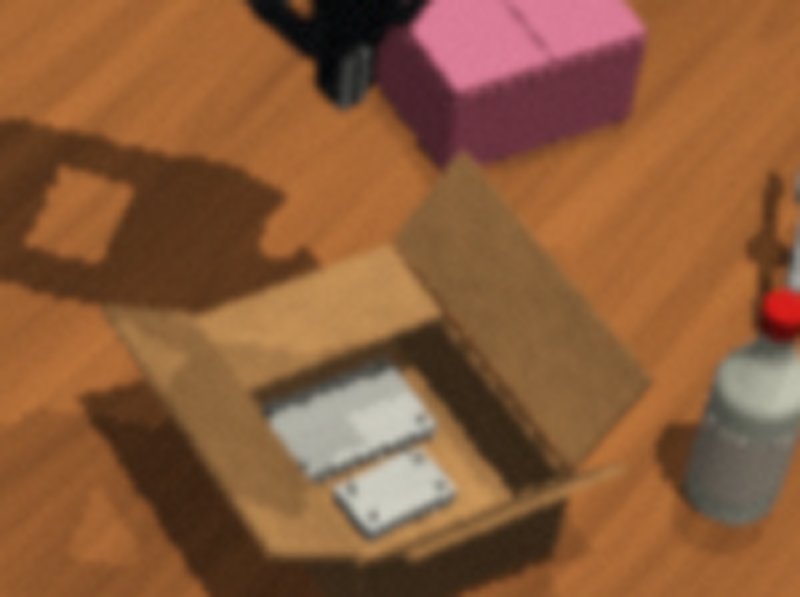

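The left end flap is flat, with contact at 64 mm as expected. Next is the right end.

```bash
python3 - <<'E'
from h import *
print(fold(C-.095*cy,cy,.062,.06,CA))
env.hold(.1);snap('scene','s_r.png');crop('s_r.png',300,110,450,222,'s_r1.png')
E
```

```text
down False
 t72.5 p [0.6564 0.1981 0.0336] F [0.3 1.2 1.6] gap -0.003 q [ 0.12  0.81  1.13  0.    1.2  -1.02]
to False
 t72.9 p [0.6428 0.204  0.0329] F [ 0.3 -0.5 -0.3] gap 0.002 q [ 0.13  0.79  1.17 -0.    1.18 -1.01]
upright t75.1 p [0.5953 0.2255 0.0701] F [ 1.  -0.5 -0.1] gap 0.004 q [ 0.18  0.67  1.28  0.    1.19 -0.96]
press True
 t77.2 p [0.5511 0.246  0.0267] F [-1.1  0.3  5.9] gap 0.002 q [ 0.23  0.65  1.44 -0.    1.05 -0.92]
True
scale 5.333333333333333
```

View pics/s_r1.png

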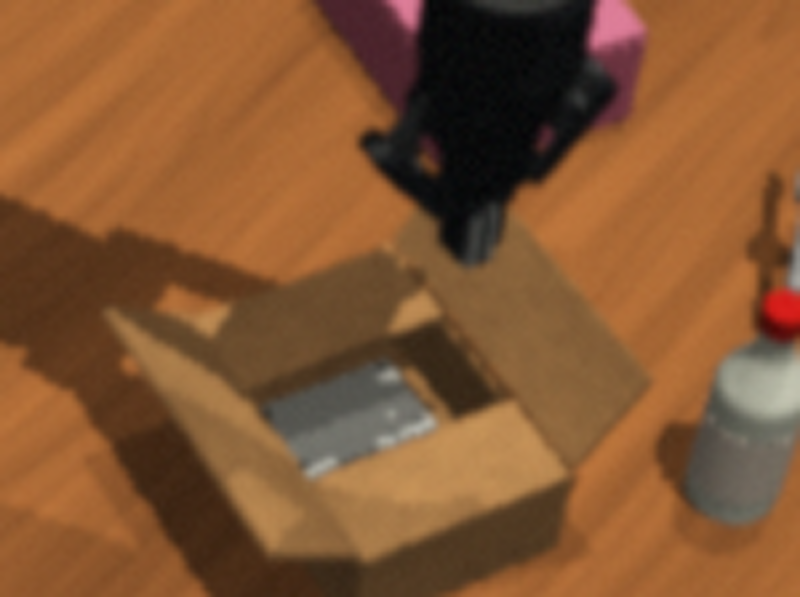

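```bash
python3 - <<'E'
from h import *
a=np.arctan2(cy[1],cy[0])+np.pi
print(fold(C+.065*cx+.02*cy,-cx,.067,.064,a,start=-.072))
print(fold(C-.065*cx,cx,.067,.064,a,start=-.075))
env.hold(.1);snap('scene','s_t.png');crop('s_t.png',300,110,450,222,'s_t1.png'); snap('top','t_t.png')
E
```

```text
down False
 t80.7 p [0.5396 0.4142 0.0405] F [0.2 0.3 0.8] gap 0.000 q [ 0.48  0.79  1.14 -0.    1.21  0.91]
to False
 t81.1 p [0.5339 0.402  0.0401] F [-0.  -0.4  0.3] gap 0.001 q [0.47 0.76 1.19 0.   1.18 0.9 ]
upright t83.3 p [0.5107 0.3518 0.0791] F [ 0.4  1.6 -1.1] gap 0.002 q [0.41 0.62 1.34 0.   1.18 0.84]
press True
 t85.4 p [0.4889 0.3034 0.0317] F [-1.7 -0.9  6.9] gap 0.001 q [0.35 0.59 1.53 0.   1.02 0.78]
True
down False
 t88.0 p [0.4335 0.1339 0.0396] F [-0.4 -0.1 -0.2] gap -0.004 q [0.04 0.36 1.89 0.   0.89 0.47]
to False
 t88.3 p [0.4399 0.1487 0.0393] F [-0.3  0.7 -0. ] gap -0.001 q [ 0.07  0.38  1.86 -0.    0.9   0.5 ]
upright t90.6 p [0.4624 0.1983 0.0789] F [ 0.9 -1.  -0.7] gap 0.000 q [ 0.17  0.39  1.71 -0.    1.04  0.6 ]
press True
 t92.7 p [0.4853 0.2471 0.0316] F [-2.8 -2.2  9.7] gap 0.002 q [ 0.26  0.54  1.63 -0.    0.98  0.68]
True
scale 5.333333333333333
```

View pics/s_t1.png

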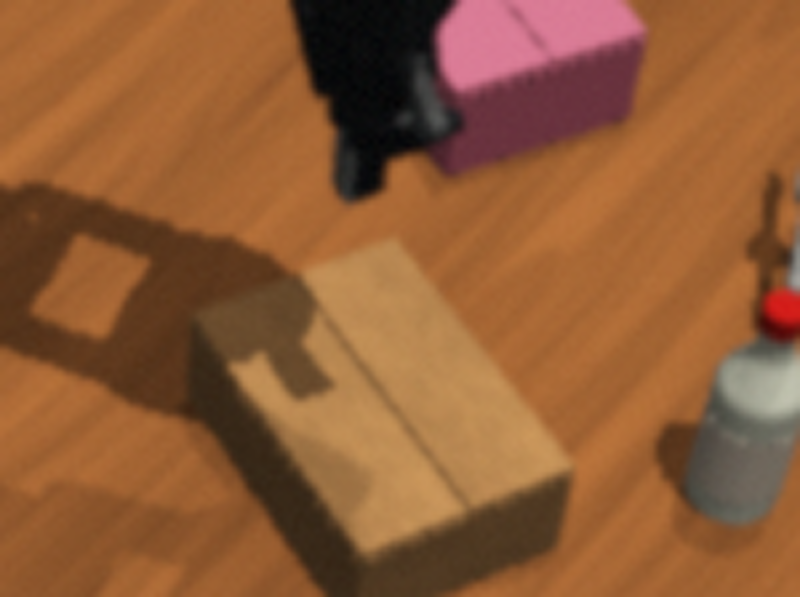

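All four flaps are flat and the carton is closed. Now I'll throw the lever back.

```bash
python3 - <<'E'
from h import *
p=monitor.sense()['position']; env.movel([p[0],p[1],.25],velocity=.25)
q0=np.array(monitor.sense()['joints']); W=lambda y,z:P(ISO+y*iy,z)
b=min((abs(np.array(kinematics.ik(W(.09,.25),down(a)))-q0).max(),a) for a in(IA,IA+np.pi,IA-np.pi)); print(b)
env.reach(W(.09,.25),down(b[1]))
print(env.movel(W(.09,.09),velocity=.2,guard=8)); st()
print(env.movel(W(-.004,.098),velocity=.1,guard=15)); st()
env.movel(W(.05,.098),velocity=.2); env.movel(W(.05,.25),velocity=.3)
env.reach(P([.42,-.12],.27),down(b[1])); env.hold(.3); st()
snap('scene','s_u.png');snap('top','t_u.png'); crop('s_u.png',190,320,340,430,'s_u1.png'); crop('t_u.png',390,190,470,250,'t_u1.png')
f=dict(np.load('pics/s_u.png.npz')); print((proj(f,[.645,-.389,.1134])-[190,320])*16/3)
E
```

```text
(np.float64(1.5058000620508034), np.float64(-2.7815926535897932))
False
 t96.9 p [ 0.5963 -0.26    0.0544] F [ 1.  -0.3  0.3] gap 0.001 q [-0.59  0.71  1.25 -0.    1.18  2.19]
False
 t98.0 p [ 0.6287 -0.3473  0.0611] F [ 0.4 -0.5 -0.4] gap 0.001 q [-0.67  0.86  0.96  0.    1.33  2.11]
 t100.4 p [ 0.4203 -0.1203  0.2327] F [ 0.   0.2 -0.3] gap -0.001 q [-0.55  0.09  1.67 -0.    1.38  2.23]
scale 5.333333333333333
scale 10.0
[311.69362518 369.45905102]
```

View pics/s_u1.png

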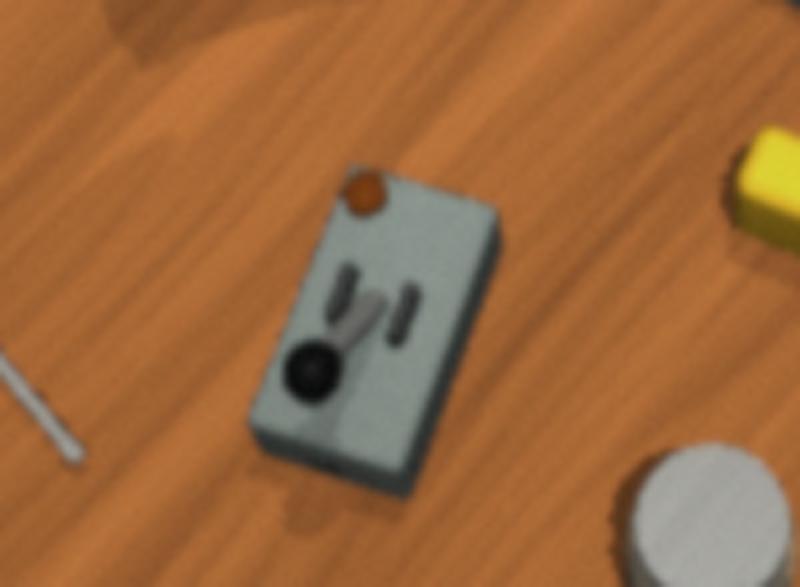

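View pics/s_u.png

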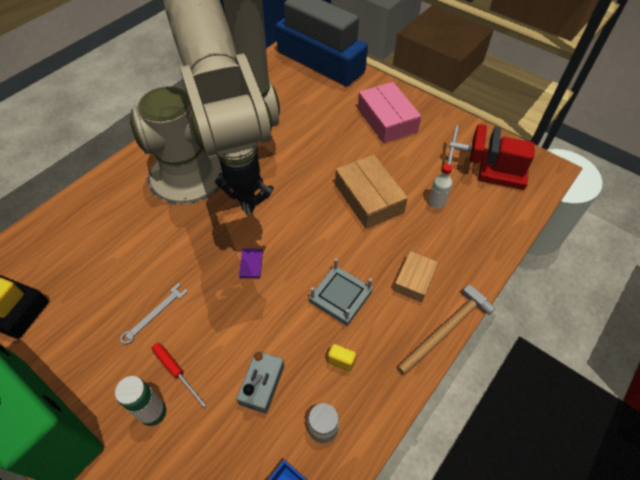

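View pics/t_u.png

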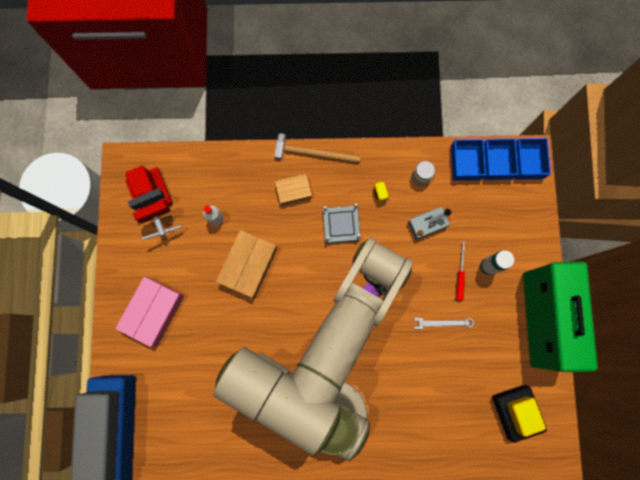

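The lever is back off: the ball is at crop (312,370), against a predicted (312,369). The carton is closed, the bystanders look where they started, and the arm is clear, so I'll hand in.

```bash
python3 - <<'E'
from h import *
print(job.hand_in()); 
E
```

```text
the job is handed in; nothing more can be done
None
```

The job is done and handed in at about 100 s of robot time. The steps, in order:
- **Light:** I switched it on.
- **Plates:** I showed the large plate and then the small plate for over 2 s each, and laid both in the carton. The medium plate was absent from this scene.
- **Carton:** I folded the end flaps, then the side flaps.
- **Light off:** I threw the lever back to off.

**Last checks:**
- The lever ball sits at its off position, within about 1 px of where it should be.
- All four flaps are flat; the press contacts came at the expected heights of about 64 and 69 mm.
- The carton is closed.
- The bystanders and the purple plate look unmoved in the pictures.
- While held for viewing, both plates matched the level pose to about 1–1.5 mm, judged from the scene camera only. Tilt along the plate's length could not be measured separately.

**What disagreed or failed along the way:**
- **Height reading:** the fingertips are really 37 mm above the reported TCP. I measured this by touching the bench and corrected for it. Because of it, my first pass at the lever went over the ball without moving it.
- **Large plate release:** an opening finger pressed a carton wall with about 18 N, and the lift stopped early on its force guard. I did not catch that before the next move, but the flaps still looked unchanged.
- **Near flap:** it ended up leaning a little further out than before I placed the small plate.
- **First end-flap push:** it jammed at about 17 N, so I folded the flap by following its edge instead.

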